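# Hang the glazing gauge back on its drop hook inside the gauge cabinet

## Robot

A 6-joint arm with a two-finger parallel gripper is mounted at the origin on the work surface. World frame = base frame: x ahead of the robot, y to its left, z up, the work surface at z = 0. Lengths are in m, angles in rad, forces in N, time in s.
With the tool pointing down it reaches from about 0.35 to 1 m from the base axis. Payload 7.1 kg.
Tool frame: the origin (TCP) lies midway between the tips of the shut fingers; the grasp point (between the pads) lies r.grip_point_offset behind it (r.grip_point_offset is the distance from the TCP to the grasp point, in m); x points along the fingers, y is the direction in which the jaws open and shut, and the axes are right-handed (so a half turn about x gives the same grasp; the last joint's range is limited). The gripper opens to 85 mm and grips with 20 to 120 N. Pads are 22 mm wide; open, the fingers measure 114 mm over their backs; the gripper's body (76 mm by 85 mm) begins 54 mm behind the grasp point. The pads swing forward as they close: fully open they stand 13 mm farther back than shut.
Start: joints at [1.331, 0.423, 1.63, -0, 1.089, -0.019], TCP at [0.137, 0.61, 0.231] pointing down, gripper open.
Joint ranges: [-3, 3], [-0.9, 2.11], [0.09, 2.58], [-1.31, 4.45], [0.11, 2.69], [-2.54, 2.54]. Speed limits (rad/s): [2.39, 2.39, 3.01, 3.14, 3.14, 3.14].

## Interface

Orientations are given as a 3x3 rotation matrix whose columns are the frame's x, y, z axes.
In Python, from cell import r, vision, close_job gives the robot as it stands.
- The arm moves only by the tool play_rows, never from a script. Its argument "commands" is a list of rows, each a list of 7 numbers: the turn, a rotation vector about the world's x, y, z in rad, then the shift along the world's x, y, z in mm, then the opening, from 0 (shut) to 1 (fully open). In form: [[ax, ay, az, dx, dy, dz, hand], ...]. A call has 1 to 5 rows; each row shifts and turns the pose as measured when the row begins; what a row does not reach is not made up. A row lasts 1/10 s, in which the tool goes at most 50 mm and 8.59 degrees, less where a joint would pass 70% of its speed; a pose out of reach is approached as far as the arm can. A call is refused whole if a number of a shift passes 50 or a number of a turn 0.15, either way. A call with a gripper value outside its range is refused whole. The fingers move at their own pace and stop on an object; "newtons" is the grip in N (left out, the last holds). Time passes only in rows, so rows that do not move let the fingers close. It gives the time, the measured TCP pose, the force and the opening at its end, in the units of the state.
- r.sense(): the state, without advancing time (a new reading comes with each control period).
- vision.camera(name): name is "scene" or "side" or "wrist"; returns a dict with "img" (480x640x3 uint8, blue, green, red), "fx", "fy", "cx", "cy" (pixels), "pose" (4x4, takes a point from camera to world coordinates). Camera axes: x right, y down, z forward; pixel columns grow to the right and rows downward; lengths in m; the calibration is good to about 2 mm. A picture is of the moment at which its call begins. There is no depth.
- close_job(): hands the job in, once; it reports no verdict.
The state is a dict: "time": time; "qpos": joint angles; "dq": joint speeds; "joint_efforts": joint torques, N m; "tcp_pos": TCP position; "orientation": TCP orientation; "wrist_force": force on the tool from outside, world axes, zero at the start; "moment": the same for the moment, N m; "finger_gap": finger opening in m.
Only numpy, scipy, OpenCV 4.12 (cv2) and the standard library are available. Lean on these libraries where they do the work, as an engineer would, in place of code of your own. Each camera call takes 0.05 s, during which the arm holds its last target.

## Task

Take the red-handled gauge out of the wooden stand, reach it down through the yellow-edged opening of the white cabinet without anything touching the opening's frame, and hang it by its eye on the orange hook inside; you must feel for the hook, because it can sit anywhere along its short rail. Then push the hung gauge down gently until the hook has dropped fully to its stop, let go and leave the gauge hanging there. Do not force anything against the cabinet or the hook, and leave the blue gauge and everything else on the bench where it is.

Things in the scene. Friction and masses are not known exactly. Their poses are not given: they have to be found in the camera images.
- red_gauge: The gauge to hang: upright steel plate with a red handle, 188 mm tall, 0.13-0.25 kg. Origin: centre of its bottom edge; z up, x thickness, y width. Plate 6 (x) x 36 (y), z 0 to 84 mm, with an eye through it along x (see red_gauge_eye); stem 6 x 10 to z 148; handle block 14 (x) x 26 (y), z 148 to 188. Starts in a slot of the stand, axes parallel to the stand's, its bottom 7 mm above the bench.
- red_gauge_eye (a point): Middle of the upper edge of the red gauge's eye, 76 mm above the gauge's bottom: the edge that rests on the hook. The eye is a rectangular hole right through the plate, 14 mm wide (gauge y -7 to 7), 26 mm high (gauge z 50 to 76). Axes as the gauge's.
- blue_gauge: The same gauge with a blue handle, in the stand's other slot; stays there. Origin as for the red one.
- stand: Fixed dark wooden block 70 (x) x 190 (y) x 45 mm high with two slots, 40 mm long along y, 9 mm wide along x, 38 mm deep, at y +55 and -55 mm. Origin at the centre of its underside.
- cabinet: Fixed low white cabinet, 200 (x) x 260 (y) mm, top at 133 mm. Walls 8, floor 6 mm thick. Origin: centre of its underside, z up. Inside its +x wall a black carriage (26 mm wide in y, z 73 to 115, front face at x 70 mm) on a rail along y carries the hook. The carriage is locked somewhere from y -17 to 17 mm: where is not reported, and pushing does not shift it.
- opening_frame: The cabinet's top panel with the yellow-edged opening, fixed to the cabinet and sharing its origin and axes. Opening: cabinet x 12 to 78 mm, y -46 to 46 mm; panel from z 125 to 133, yellow edging to z 135. Nothing may touch it.
- hook_mid (a point): Fixed point of the cabinet at its x 60, y 0, z 104 mm: the middle of the hook's resting face if the carriage were mid-rail and the hook up. Hook: flat orange bar, 8 mm wide (y), 5 mm thick, pointing to cabinet -x from the carriage (x 70) to x 45, upper face at z 104 when up; its outer end (x 45 to 50) turns up to z 113. The eye's edge rests between x 50 and 70.
- hook_drop (a joint): How far the hook has been pushed down in its carriage, m: 0 up, 0.008 on its lower stop. It starts between 0 and 0.001. It slides stiffly: about 6 N are needed to push it down (more than the gauge's weight) and it stays where it is left. The stop is hard.
- putty_jar: Glass jar, 72 mm across, 75 mm tall, bystander. Origin under its centre.
- cleaner: Blue bottle, 60 mm across, 170 mm tall, bystander. Origin under its centre.
- tape: Yellow roll, 96 mm across, 24 mm high, bystander. Origin under its centre.
- screwdriver: Screwdriver lying on the bench, bystander. Origin near its middle.
- putty_knife: Putty knife lying on the bench, bystander. Origin near its middle.
- mug: Blue mug, 80 mm across, 90 mm tall, bystander. Origin under its centre.
- shim: Wooden strip 120 x 30 x 20 mm, bystander. Origin under its centre.
Things that resemble listed ones, but are neither listed nor needed, are in the scene too. What is shaped like the red_gauge but purple is not meant. Leave any pink look-alike of the stand alone.

How it is judged:
On the way, in this order (a step that is already met when the one before it is completed fails the run):
1. the red gauge is lifted out of the stand, upright (z of red_gauge in the frame of stand above 0.06 m and angle between red_gauge's own z axis and vertical below 0.3 rad), for 0.1 s.
2. the red gauge is down through the opening, its eye drawn back past the hook's turned-up end (x of red_gauge_eye in the frame of cabinet between 0.05 and 0.07 m and y of red_gauge_eye in the frame of cabinet between -0.025 and 0.025 m and z of red_gauge_eye in the frame of cabinet between 0.09 and 0.125 m), for 0.1 s.
At the end, for the whole second after the job is handed in: The released red gauge hangs at rest by its eye on the hook (eye's upper edge at cabinet x 50-70 mm, y within 25 mm of the middle, 92-100 mm above the bench), upright within 0.2 rad, its weight (over 0.4 N) on the hook; the hook has dropped at least 6.5 of its 8 mm (x of red_gauge_eye in the frame of cabinet between 0.05 and 0.07 m and y of red_gauge_eye in the frame of cabinet between -0.025 and 0.025 m and z of red_gauge_eye in the frame of cabinet between 0.092 and 0.1 m and value of joint hook_drop above 0.0065 m and angle between red_gauge's own z axis and vertical below 0.2 rad and linear speed of red_gauge below 0.03 m/s and contact force between red_gauge and cabinet above 0.4 N and contact force between red_gauge and the fingers below 0.1 N); the robot touches nothing.
It fails at once if anything touches the opening's frame (over 0.5 N) (contact force between opening_frame and anything else above 0.5 N).
It fails at once if anything is forced against the cabinet, carriage or hook (over 25 N) (contact force between cabinet and anything else above 25 N).
It fails at once if the blue gauge or another bystander is shifted by more than 30 mm (distance of any of blue_gauge, putty_jar, cleaner, tape, screwdriver, putty_knife, mug, shim from where it was at the start of the episode above 0.03 m).
It also fails if it takes over 64 s, if anything falls off the work surface, if the arm or the gripper's body presses on something with over 40 N, if the wrist force passes 120 N, or if a joint passes its speed limit or range.

## Working session

There is one attempt and no reset: what is moved stays moved. The work goes in short steps, Python scripts to look and compute and a tool call to move; the robot and the scene stay as the last step left them, time stands still between calls to the robot, and variables do not carry over. Pictures are saved under pics/ and viewed, and the job is handed in when it is done.

Besides the shell and the picture viewer there is one more tool, called by a JSON object that holds its "name" and its "arguments", one argument or row to a line. play_rows: Moves the arm, as the interface text tells. Its arguments: {"type":"object","properties":{"commands":{"type":"array","items":{"type":"array","items":{"type":"number"}}},"newtons":{"type":"number"}},"required":["commands"]}

```bash
ls; mkdir -p pics; python3 - <<'E'
from cell import r,vision
import cv2,numpy as np
for n in("scene","side","wrist"):
    c=vision.camera(n); cv2.imwrite(f"pics/{n}0.png",c["img"]); np.save(f"pics/{n}0.npy",c,allow_pickle=True)
    print(n,c["fx"],c["fy"],c["cx"],c["cy"]);print(np.round(c["pose"],4))
s=r.sense();print(s, r.grip_point_offset)
E
```

```text
pics
scene 443.547794262777 443.547794262777 319.17520864589187 243.0192132985103
[[-0.6794  0.4911 -0.5451  1.2856]
 [ 0.7334  0.4768 -0.4845  0.6075]
 [ 0.022  -0.729  -0.6842  0.9777]
 [ 0.      0.      0.      1.    ]]
side 481.81145024214976 481.81145024214976 332.58487810147574 233.01650028842963
[[-0.9447 -0.2372  0.2266  0.2577]
 [-0.3279  0.6589 -0.6771  0.941 ]
 [ 0.0113 -0.7139 -0.7002  1.059 ]
 [ 0.      0.      0.      1.    ]]
wrist 398.2335807911203 398.2335807911203 318.88160172694785 236.15821863245228
[[ 2.184e-01  9.320e-01  2.891e-01  6.440e-02]
 [ 9.759e-01 -2.085e-01 -6.490e-02  6.262e-01]
 [-2.000e-04  2.963e-01 -9.551e-01  3.728e-01]
 [ 0.000e+00  0.000e+00  0.000e+00  1.000e+00]]
{'time': 0.15, 'qpos': array([ 1.33098409e+00,  4.23692046e-01,  1.63051681e+00,  1.76930885e-05,
        1.08859074e+00, -1.89858845e-02]), 'dq': array([ 0.00071748, -0.00102307, -0.00352887,  0.00072288, -0.0002914 ,
       -0.00094472]), 'joint_efforts': array([-3.93208065e-04, -5.57766473e+01, -2.82018131e+01, -4.94161938e-07,
        4.64468016e-03, -3.85061412e-05]), 'tcp_pos': array([0.13675745, 0.60941554, 0.23070663]), 'orientation': array([[-3.01899558e-04,  2.19043812e-01,  9.75714977e-01],
       [-1.16867664e-03,  9.75714278e-01, -2.19044017e-01],
       [-9.99999272e-01, -1.20642460e-03, -3.85763215e-05]]), 'wrist_force': array([-0.34233569, -0.16384287,  0.23876939]), 'moment': array([0.03076662, 0.004124  , 0.00839222]), 'finger_gap': 0.08557360431824383} 0.0187
```

View pics/scene0.png

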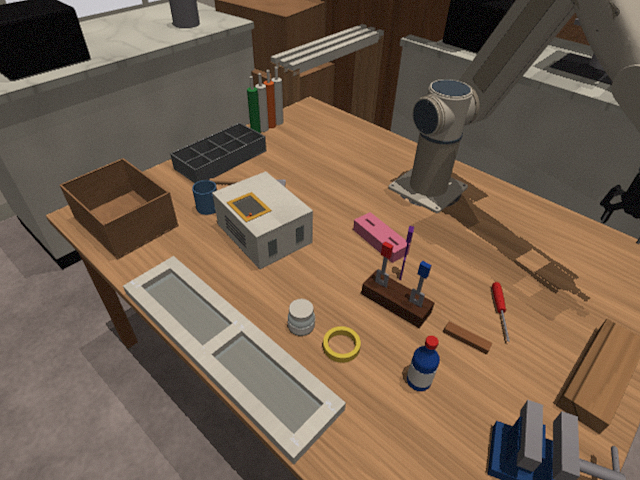

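View pics/side0.png

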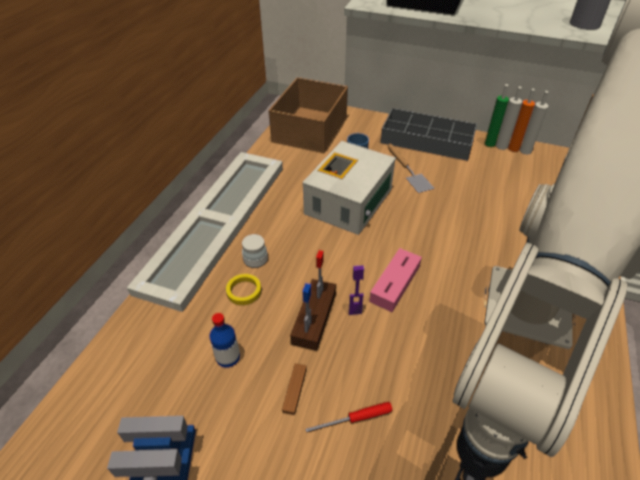

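View pics/wrist0.png

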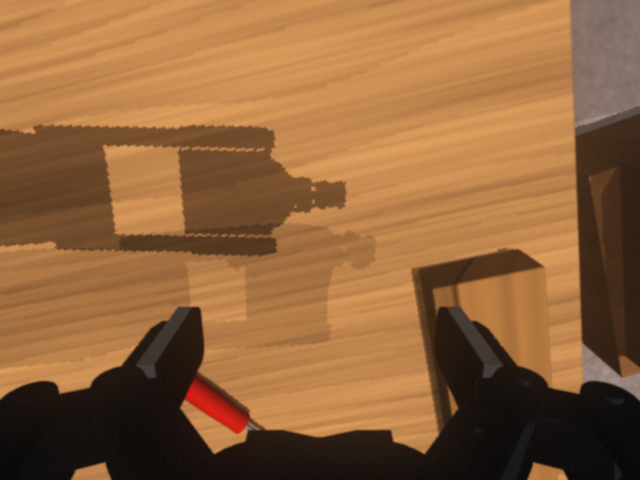

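```bash
cat > h.py <<'E'
import numpy as np,cv2
from cell import r,vision
def load(n): return np.load(f"pics/{n}.npy",allow_pickle=True).item()
def snap(n,tag):
    c=vision.camera(n); np.save(f"pics/{tag}.npy",c,allow_pickle=True); return c
def ray(c,u,v):
    d=np.array([(u-c["cx"])/c["fx"],(v-c["cy"])/c["fy"],1.]); P=c["pose"]; return P[:3,3],P[:3,:3]@d
def plane(c,u,v,z):
    o,d=ray(c,u,v); return o+d*(z-o[2])/d[2]
def tri(*obs):
    A=np.zeros((3,3));b=np.zeros(3);L=[]
    for c,u,v in obs:
        o,d=ray(c,u,v);d=d/np.linalg.norm(d);M=np.eye(3)-np.outer(d,d);A+=M;b+=M@o;L.append((o,M))
    p=np.linalg.solve(A,b); return p,[np.linalg.norm(M@(p-o)) for o,M in L]
def proj(c,p):
    P=c["pose"];q=P[:3,:3].T@(np.asarray(p)-P[:3,3]);return c["fx"]*q[0]/q[2]+c["cx"],c["fy"]*q[1]/q[2]+c["cy"]
def crop(c,x0,y0,w,h,k,fn): cv2.imwrite(f"pics/{fn}.png",cv2.resize(c["img"][y0:y0+h,x0:x0+w],None,fx=k,fy=k,interpolation=cv2.INTER_CUBIC))
E
python3 - <<'E'
from h import *
c=load("scene0");crop(c,340,210,120,120,5,"s_stand");crop(c,205,165,120,105,6,"s_cab")
c=load("side0");crop(c,280,235,120,120,5,"d_stand");crop(c,295,135,110,100,6,"d_cab")
E
```

```text
(no output)
```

View pics/s_stand.png

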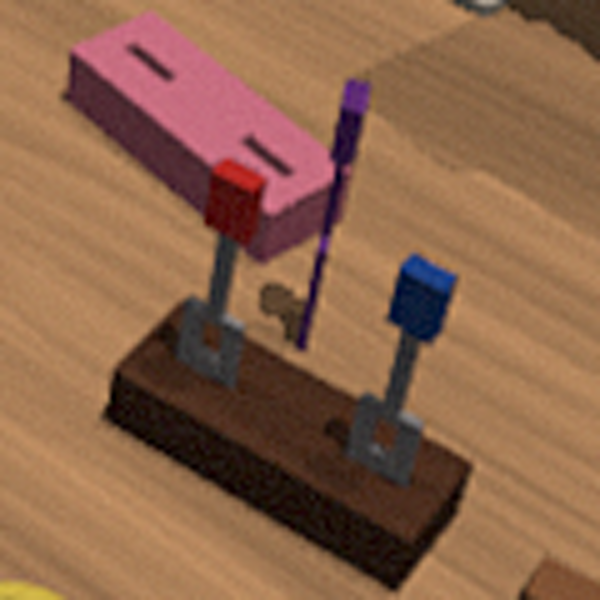

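View pics/d_stand.png

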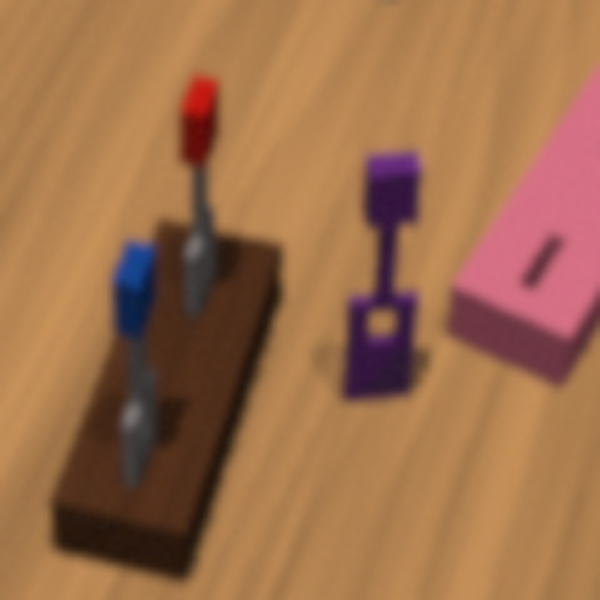

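View pics/s_cab.png

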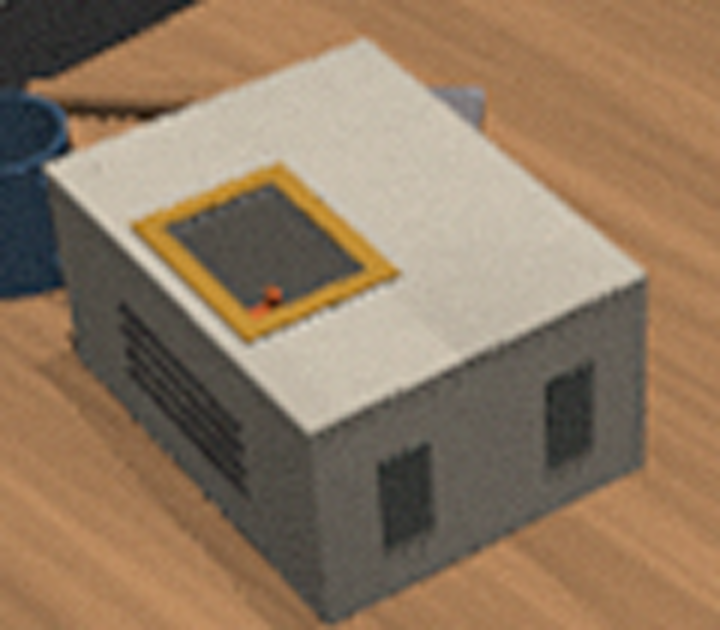

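View pics/d_cab.png

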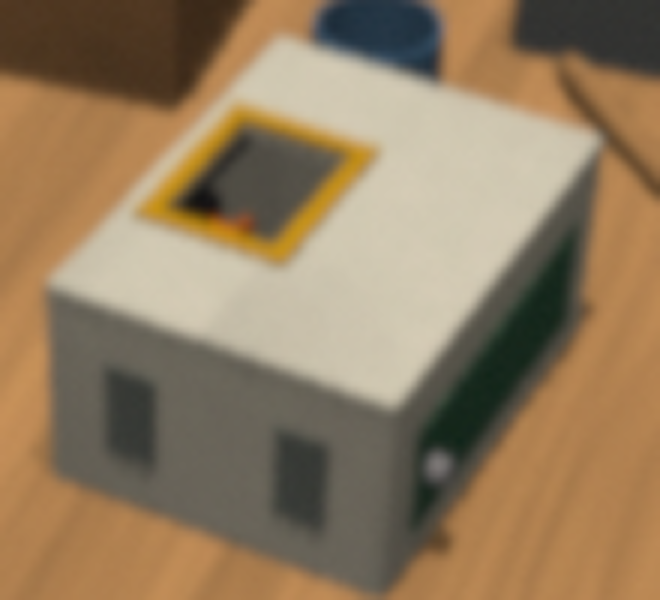

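```bash
python3 - <<'E'
from h import *
s=load("scene0");d=load("side0")
S=lambda u,v:(205+u/6,165+v/6); D=lambda u,v:(295+u/6,135+v/6)
names="A B C D".split()
sc=[S(48,168),S(370,40),S(645,275),S(315,432)]
dc=[D(50,288),D(285,40),D(600,140),D(400,410)]
# match: by plane
print("scene",[np.round(plane(s,*p,.133),4) for p in sc]);print("side",[np.round(plane(d,*p,.133),4) for p in dc])
# yellow frames
def mask(c,lo,hi,box):
    x,y,w,h=box;H=cv2.cvtColor(c["img"],cv2.COLOR_BGR2HSV)[y:y+h,x:x+w];return cv2.inRange(H,lo,hi),x,y
for c,box in((s,(215,180,70,50)),(d,(310,140,60,50))):
    m,x,y=mask(c,(15,130,90),(32,255,255),box)
    pts=np.argwhere(m)[:,::-1].astype(np.float32)
    P=np.array([plane(c,u+x,v+y,.135)[:2] for u,v in pts],np.float32)
    R=cv2.minAreaRect(P);print("yellow",len(P),R,cv2.boxPoints(R).round(4).tolist())
def cen(c,lo,hi,box):
    m,x,y=mask(c,lo,hi,box);q=np.argwhere(m);return q[:,1].mean()+x,q[:,0].mean()+y,len(q)
# red/blue handle
for nm,rng in(("red",((0,170,60),(8,255,255))),("blue",((105,150,40),(125,255,255)))):
    a=cen(s,*rng,(370,235,70,60));b=cen(d,*rng,(295,245,50,60));print(nm,a,b)
    print(tri((s,a[0],a[1]),(d,b[0],b[1])))
a=cen(s,(3,160,100),(13,255,255),(225,195,50,35));b=cen(d,(0,130,80),(12,255,255),(320,155,40,30));print("hook",a,b)
print(tri((s,*a[:2]),(d,*b[:2])))
# stand corners
T=lambda u,v:(340+u/5,210+v/5);E=lambda u,v:(280+u/5,235+v/5)
print("stand s",[plane(s,*T(*p),.045).round(4) for p in((190,297),(470,468),(402,540),(117,375))])
print("stand d",[plane(d,*E(*p),.045).round(4) for p in((160,222),(280,250),(188,530),(55,502))])
E
```

```text
scene [array([ 0.6764, -0.3856,  0.133 ]), array([ 0.4791, -0.3537,  0.133 ]), array([ 0.5225, -0.1015,  0.133 ]), array([ 0.7152, -0.132 ,  0.133 ])]
side [array([ 0.7136, -0.131 ,  0.133 ]), array([ 0.6713, -0.3855,  0.133 ]), array([ 0.4797, -0.3529,  0.133 ]), array([ 0.5179, -0.1008,  0.133 ])]
yellow 304 ((0.6481266021728516, -0.3006790280342102), (0.20979392528533936, 0.17009039223194122), 61.449798583984375) [[0.5232999920845032, -0.3522000014781952], [0.6726999878883362, -0.4334999918937683], [0.7730000019073486, -0.2492000013589859], [0.6236000061035156, -0.1678999960422516]]
yellow 569 ((0.6742627024650574, -0.3000972867012024), (0.22616198658943176, 0.16191914677619934), 81.16702270507812) [[0.5769000053405762, -0.399399995803833], [0.7368999719619751, -0.4242999851703644], [0.7716000080108643, -0.20080000162124634], [0.6115999817848206, -0.17589999735355377]]
red (np.float64(386.6695652173913), np.float64(250.38260869565218), 115) (np.float64(319.26666666666665), np.float64(258.03809523809525), 105)
(array([0.54508495, 0.18473962, 0.17734041]), [np.float64(0.0010795446408748514), np.float64(0.0010795446408749475)])
blue (np.float64(423.65714285714284), np.float64(269.1357142857143), 140) (np.float64(306.4823529411765), np.float64(292.49411764705883), 85)
(array([0.53562806, 0.29350207, 0.17653637]), [np.float64(0.0007924291385131074), np.float64(0.000792429138513076)])
hook (np.float64(248.8181818181818), np.float64(215.0), 11) (np.float64(334.1666666666667), np.float64(171.0), 6)
(array([ 0.65300557, -0.24509142,  0.1121742 ]), [np.float64(0.001008975989894089), np.float64(0.0010089759898940774)])
stand s [array([0.5055, 0.1456, 0.045 ]), array([0.5016, 0.3324, 0.045 ]), array([0.5682, 0.3326, 0.045 ]), array([0.5821, 0.1526, 0.045 ])]
stand d [array([0.5795, 0.1507, 0.045 ]), array([0.5113, 0.1472, 0.045 ]), array([0.4967, 0.3292, 0.045 ]), array([0.5641, 0.3361, 0.045 ])]
```

Candidates in the scene view are: the red-handled gauge in the dark stand (387,250), the blue gauge (424,269), the purple look-alike (409,235), the red screwdriver handle (499,295) and the red bottle cap (432,342). The red handle on the steel plate in the dark stand at (387,250) is the one, and the close crop confirms it. The hook's orange also shows at the opening's near end, at about (249,215).

Next I'll move over the stand to measure it with the wrist camera.

{"name": "play_rows", "arguments": {
  "commands": [
    [0,0,0.03,25,-25,25,1],
    [0,0,0.03,35,-35,20,1],
    [0,0,0.03,35,-35,15,1],
    [0,0,0.03,35,-35,10,1],
    [0,0,0.03,35,-35,10,1]
  ]
}}

```text
time: 0.65
tcp_pos: [0.2975, 0.4451, 0.3079]
orientation: [[-0.001, 0.056, 0.998], [-0.006, 0.998, -0.056], [-1.0, -0.006, -0.001]]
wrist_force: [0.4, -0.4, -0.2]
finger_gap: 0.0856
```

{"name": "play_rows", "arguments": {
  "commands": [
    [0,0,0.03,35,-37,0,1],
    [0,0,0.03,35,-37,0,1],
    [0,0,0.03,35,-37,0,1],
    [0,0,0.03,35,-37,0,1],
    [0,0,0.03,35,-37,0,1]
  ]
}}

```text
time: 1.15
tcp_pos: [0.4685, 0.2624, 0.3099]
orientation: [[0.002, -0.102, 0.995], [-0.003, 0.995, 0.102], [-1.0, -0.003, 0.002]]
wrist_force: [1.2, 0.2, 0.2]
finger_gap: 0.0851
```

{"name": "play_rows", "arguments": {
  "commands": [
    [0,0,0,20,-35,0,1],
    [0,0,0,20,-30,0,1],
    [0,0,0,0,0,0,1]
  ]
}}

```text
time: 1.45
tcp_pos: [0.513, 0.1901, 0.3094]
orientation: [[0.003, -0.097, 0.995], [-0.004, 0.995, 0.097], [-1.0, -0.004, 0.002]]
wrist_force: [0.1, -0.0, 0.7]
finger_gap: 0.0853
```

```bash
python3 - <<'E'
from h import *
c=snap("wrist","w1");cv2.imwrite("pics/w1.png",c["img"]);print(c["pose"].round(4),r.sense()["tcp_pos"])
E
```

```text
[[-0.0974  0.9496  0.2978  0.4388]
 [ 0.9952  0.094   0.0261  0.1835]
 [-0.0032  0.299  -0.9543  0.4515]
 [ 0.      0.      0.      1.    ]] [0.51198017 0.19136672 0.30927595]
```

View pics/w1.png

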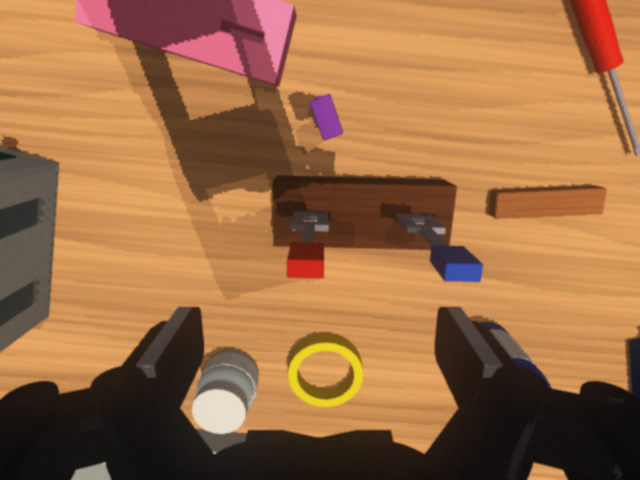

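```bash
python3 - <<'E'
from h import *
c=load("w1");crop(c,265,165,130,130,6,"w1z")
H=cv2.cvtColor(c["img"],cv2.COLOR_BGR2HSV)
for v in range(236,284,2): print(v,c["img"][v,305], end=' ')
E
```

```text
236 [49 53 67] 238 [49 53 67] 240 [48 52 67] 242 [31 39 78] 244 [15 27 88] 246 [19 28 91] 248 [16 29 91] 250 [17 30 91] 252 [17 28 89] 254 [16 30 91] 256 [20 32 93] 258 [ 20  32 101] 260 [ 24  37 173] 262 [ 25  40 203] 264 [ 27  40 204] 266 [ 25  40 202] 268 [ 25  40 202] 270 [ 25  39 203] 272 [ 25  41 202] 274 [ 27  42 203] 276 [ 29  47 203] 278 [ 60 102 193] 280 [ 86 145 208] 282 [ 91 154 218]
```

View pics/w1z.png

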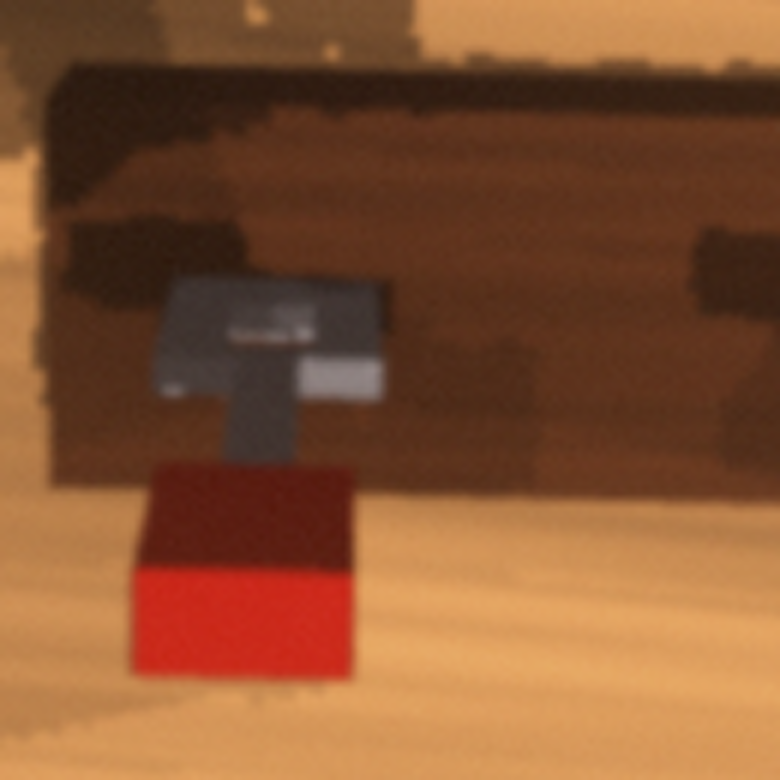

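```bash
python3 - <<'E'
from h import *
def top(c,x,y,w,h,f=0.6):
    I=c["img"][y:y+h,x:x+w].astype(int); sat=(I[:,:,2]-I[:,:,1]>60)&(I[:,:,1]<90)
    R=I[:,:,2]; t=np.percentile(R[sat],95)*.75
    q=np.argwhere(sat&(R>t)); return (q[:,1].mean()+x,q[:,0].mean()+y),len(q),q[:,::-1]+[x,y]
w=load("w1");s=load("scene0");d=load("side0")
W=top(w,280,235,55,50);S=top(s,378,238,20,26);D=top(d,312,246,16,26)
print(W[:2],S[:2],D[:2])
print("all",tri((w,*W[0]),(s,*S[0]),(d,*D[0])));print("w+s",tri((w,*W[0]),(s,*S[0])));print("w+d",tri((w,*W[0]),(d,*D[0])))
P=np.array([plane(w,u,v,.195)[:2] for u,v in W[2]],np.float32);print(cv2.minAreaRect(P))
# stand far edge & blue top
I=w["img"][240:285,425:490].astype(int);q=np.argwhere((I[:,:,0]>120)&(I[:,:,2]<90));u,v=q[:,1].mean()+425,q[:,0].mean()+240
b=plane(w,u,v,.195);a=plane(w,*W[0],.195);print(a,b,b-a,np.degrees(np.arctan2(b[1]-a[1],b[0]-a[0])))
z=lambda u,v:(265+u/6,165+v/6)
print("stand corners",plane(w,*z(48,488),.045),plane(w,451,248,.045))
E
```

```text
((np.float64(304.9060606060606), np.float64(268.52575757575755)), 660) ((np.float64(388.39622641509436), np.float64(244.50943396226415)), 53) ((np.float64(319.3636363636364), np.float64(253.70454545454547)), 44)
all (array([0.54302788, 0.18475274, 0.19560427]), [np.float64(0.0016115355768844476), np.float64(0.0013610784662340919), np.float64(0.0010802540334270828)])
w+s (array([0.54233547, 0.18437894, 0.19563651]), [np.float64(0.0013426882884575318), np.float64(0.0013426882884574683)])
w+d (array([0.54445549, 0.18311211, 0.19276859]), [np.float64(0.00035502793663751045), np.float64(0.000355027936637486)])
((0.5431904792785645, 0.18314389884471893), (0.012662825174629688, 0.025088200345635414), 5.662570953369141)
[0.54316526 0.18314358 0.195     ] [0.53486231 0.29246048 0.195     ] [-0.00830295  0.1093169   0.        ] 94.34345008382104
stand corners [0.58196719 0.14645251 0.045     ] [0.56493902 0.3376752  0.045     ]
```

{"name": "play_rows", "arguments": {
  "commands": [
    [0,0,-0.008,31,-8,-25,1],
    [0,0,0,0,0,-30,1],
    [0,0,0,0,0,-20,1],
    [0,0,0,0,0,0,1]
  ]
}}

```text
time: 1.9
tcp_pos: [0.5427, 0.1857, 0.2329]
orientation: [[0.003, -0.09, 0.996], [-0.001, 0.996, 0.09], [-1.0, -0.002, 0.003]]
wrist_force: [-0.3, -0.2, -0.1]
finger_gap: 0.0857
```

```bash
python3 - <<'E'
from h import *
c=snap("wrist","w2");cv2.imwrite("pics/w2.png",c["img"]);q=r.sense();print(q["tcp_pos"],q["orientation"].round(4))
E
```

```text
[0.54327832 0.18600539 0.23417947] [[ 4.500e-03 -9.010e-02  9.959e-01]
 [-8.000e-04  9.959e-01  9.010e-02]
 [-1.000e+00 -1.200e-03  4.400e-03]]
```

View pics/w2.png

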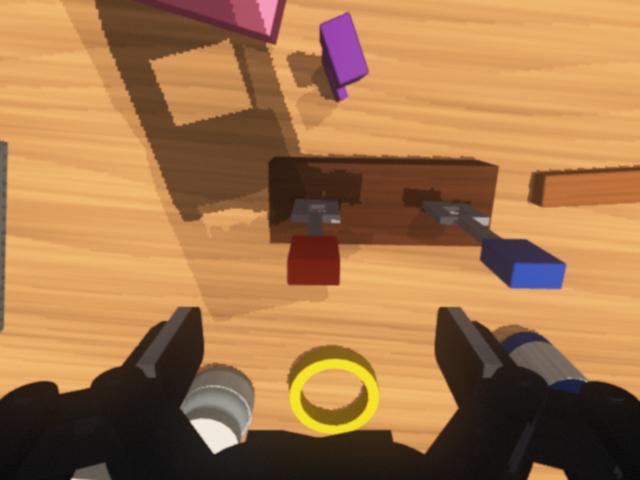

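```bash
python3 - <<'E'
from h import *
w=load("w2");I=w["img"][225:292,280:350].astype(int);m=(I[:,:,2]-I[:,:,1]>40)&(I[:,:,1]<60)
q=np.argwhere(m);R=I[:,:,2]
for v in range(0,67,3): print(v+225,R[v,35],end=' ')
q=np.argwhere(m&(R>105));print(q[:,::-1].min(0)+[280,225],q[:,::-1].max(0)+[280,225],q[:,::-1].mean(0)+[280,225])
u,v=q[:,::-1].mean(0)+[280,225];print(plane(w,u,v,.195))
s=load("scene0");d=load("side0");print("cap",tri((s,432,340),(d,218,318)))
E
```

```text
225 67 228 66 231 66 234 69 237 94 240 95 243 95 246 95 249 98 252 96 255 99 258 101 261 115 264 117 267 117 270 118 273 119 276 119 279 121 282 120 285 173 288 205 291 203 [288 227] [341 284] [313.64814815 269.44888889]
[0.54171875 0.18323291 0.195     ]
cap (array([0.69712001, 0.42159701, 0.16940112]), [np.float64(0.0009531693624382418), np.float64(0.0009531693624381328)])
```

{"name": "play_rows", "arguments": {
  "commands": [
    [0,-0.004,0,-1,-3,-30,1],
    [0,0,0,0,0,-30,1],
    [0,0,0,0,0,-13,1],
    [0,0,0,0,0,0,1]
  ],
  "newtons": 50
}}

```text
time: 2.35
tcp_pos: [0.5442, 0.187, 0.1653]
orientation: [[0.017, -0.094, 0.995], [0.003, 0.996, 0.094], [-1.0, 0.001, 0.017]]
wrist_force: [1.1, -0.6, 0.3]
finger_gap: 0.0853
```

```bash
python3 - <<'E'
from h import *
c=snap("wrist","w3");cv2.imwrite("pics/w3.png",c["img"]);q=r.sense();print(q["tcp_pos"],q["orientation"].round(4))
E
```

```text
[0.54476049 0.18711388 0.16621388] [[ 0.0183 -0.0937  0.9954]
 [ 0.003   0.9956  0.0936]
 [-0.9998  0.0012  0.0185]]
```

View pics/w3.png

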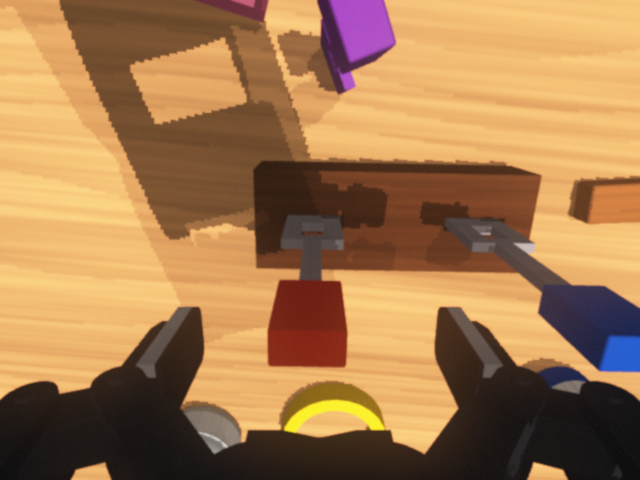

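{"name": "play_rows", "arguments": {
  "commands": [
    [0,0.018,0.003,-2,-4,-5,1],
    [0,0,0,0,0,0,1]
  ]
}}

```text
time: 2.6
tcp_pos: [0.5441, 0.1838, 0.1638]
orientation: [[0.003, -0.098, 0.995], [0.004, 0.995, 0.098], [-1.0, 0.004, 0.003]]
wrist_force: [-0.4, 0.2, -0.8]
finger_gap: 0.0853
```

```bash
python3 - <<'E'
from h import *
q=r.sense();print(q["tcp_pos"],q["orientation"].round(4))
E
```

```text
[0.54411046 0.18383278 0.16384847] [[ 0.0029 -0.0978  0.9952]
 [ 0.0043  0.9952  0.0978]
 [-1.      0.004   0.0033]]
```

{"name": "play_rows", "arguments": {
  "commands": [
    [0,0.003,-0.006,-1.5,-0.5,-5,1],
    [0,0,0,0,0,0,0.5],
    [0,0,0,0,0,0,0.1],
    [0,0,0,0,0,0,0.1],
    [0,0,0,0,0,0,0.1]
  ],
  "newtons": 50
}}

```text
time: 3.1
tcp_pos: [0.544, 0.1834, 0.1609]
orientation: [[0.003, -0.091, 0.996], [0.006, 0.996, 0.09], [-1.0, 0.005, 0.004]]
wrist_force: [0.0, -0.3, 0.3]
finger_gap: 0.0281
```

{"name": "play_rows", "arguments": {
  "commands": [
    [0,0,0,0,0,0,0.1],
    [0,0,0,0,0,0,0.1],
    [0,0,0,0,0,0,0.1]
  ]
}}

```text
time: 3.4
tcp_pos: [0.5441, 0.1834, 0.161]
orientation: [[0.004, -0.091, 0.996], [0.006, 0.996, 0.091], [-1.0, 0.005, 0.004]]
wrist_force: [0.2, -0.2, 0.2]
finger_gap: 0.0257
```

```bash
python3 - <<'E'
from h import *
c=snap("wrist","w4");cv2.imwrite("pics/w4.png",c["img"]);q=r.sense();print(q["tcp_pos"],q["orientation"].round(4),q["wrist_force"],q["finger_gap"])
E
```

```text
[0.5441372  0.18341625 0.16103193] [[ 0.0037 -0.0906  0.9959]
 [ 0.0056  0.9959  0.0906]
 [-1.      0.0052  0.0042]] [-0.78525095 -0.0142486   1.03644897] 0.025426762755312513
```

View pics/w4.png

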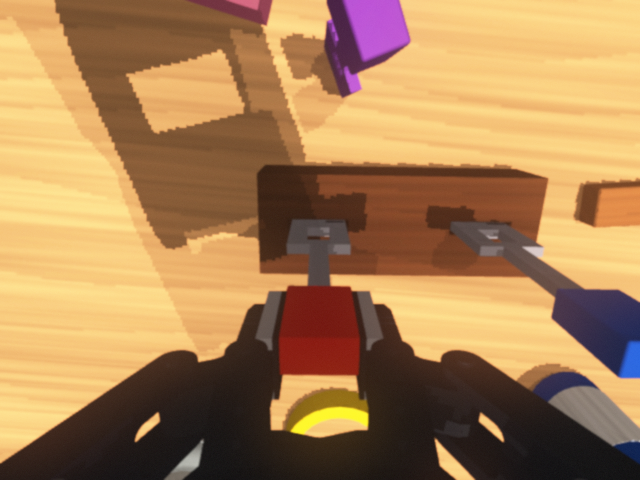

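{"name": "play_rows", "arguments": {
  "commands": [
    [0,0,0,0,0,10,0.1],
    [0,0,0,0,0,15,0.1],
    [0,0,0,0,0,25,0.1],
    [0,0,0,0,0,25,0.1],
    [0,0,0,0,0,25,0.1]
  ]
}}

```text
time: 3.95
tcp_pos: [0.5413, 0.1826, 0.2618]
orientation: [[-0.004, -0.09, 0.996], [0.003, 0.996, 0.09], [-1.0, 0.004, -0.004]]
wrist_force: [0.5, 0.9, -1.7]
finger_gap: 0.0254
```

{"name": "play_rows", "arguments": {
  "commands": [
    [0,0,0,0,0,25,0.1],
    [0,0,0,0,0,30,0.1],
    [0,0,0,0,0,25,0.1],
    [0,0,0,0,0,15,0.1],
    [0,0,0,0,0,0,0.1]
  ]
}}

```text
time: 4.45
tcp_pos: [0.5412, 0.1827, 0.3674]
orientation: [[0.002, -0.091, 0.996], [0.005, 0.996, 0.091], [-1.0, 0.005, 0.003]]
wrist_force: [0.8, 0.1, -0.9]
finger_gap: 0.0251
```

```bash
python3 - <<'E'
from h import *
for n in("wrist","scene","side"):
    c=snap(n,n+"5");cv2.imwrite(f"pics/{n}5.png",c["img"])
q=r.sense();print(q["time"],q["tcp_pos"],q["orientation"].round(4),q["wrist_force"],q["finger_gap"])
E
```

```text
4.6 [0.53978292 0.18230055 0.36374296] [[-0.0034 -0.0906  0.9959]
 [ 0.0037  0.9959  0.0906]
 [-1.      0.004  -0.003 ]] [-0.88481585  0.07742965 -1.25544819] 0.025123100212966615
```

View pics/wrist5.png

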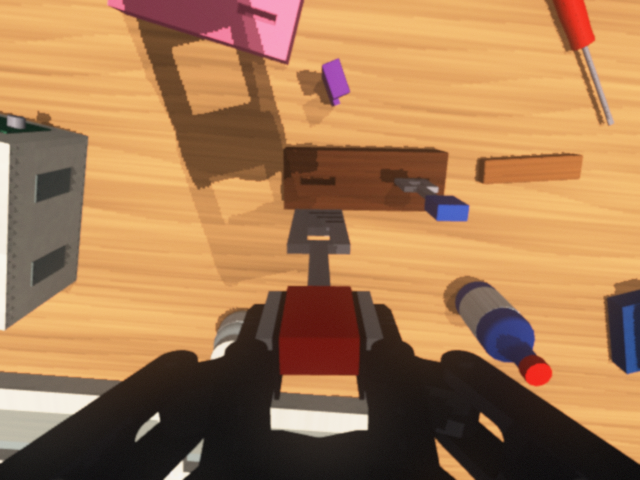

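View pics/scene5.png

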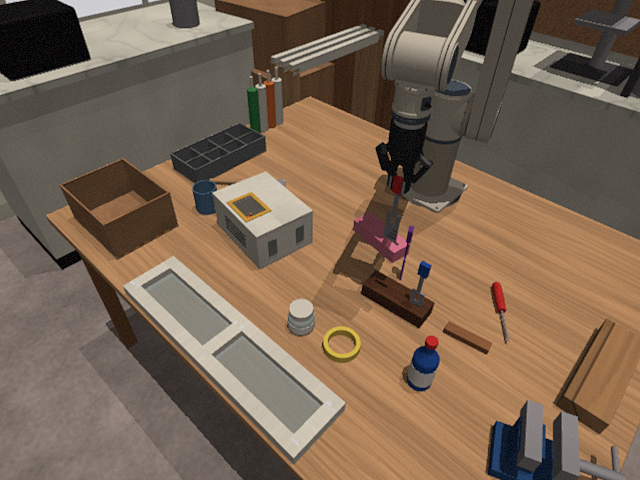

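{"name": "play_rows", "arguments": {
  "commands": [
    [0,0,-0.02,8,-20,0,0.1],
    [0,0,-0.022,13,-35,0,0.1],
    [0,0,-0.022,13,-35,0,0.1],
    [0,0,-0.022,13,-35,0,0.1],
    [0,0,-0.022,13,-35,0,0.1]
  ]
}}

```text
time: 5.1
tcp_pos: [0.5963, 0.0212, 0.3554]
orientation: [[-0.017, 0.013, 1.0], [0.004, 1.0, -0.013], [-1.0, 0.004, -0.017]]
wrist_force: [0.2, 0.7, -1.2]
finger_gap: 0.0253
```

{"name": "play_rows", "arguments": {
  "commands": [
    [0,0,-0.022,13,-35,0,0.1],
    [0,0,-0.022,13,-35,0,0.1],
    [0,0,-0.022,13,-35,0,0.1],
    [0,0,-0.022,13,-35,0,0.1],
    [0,0,-0.022,13,-35,0,0.1]
  ]
}}

```text
time: 5.6
tcp_pos: [0.6592, -0.1609, 0.3452]
orientation: [[-0.032, 0.128, 0.991], [0.01, 0.992, -0.127], [-0.999, 0.006, -0.033]]
wrist_force: [1.0, 0.1, -0.7]
finger_gap: 0.0254
```

{"name": "play_rows", "arguments": {
  "commands": [
    [0,-0.01,-0.01,10,-33,0,0.1],
    [0,-0.01,-0.01,10,-30,-5,0.1],
    [0,-0.015,-0.005,10,-20,-10,0.1],
    [0,0,0,0,0,-10,0.1],
    [0,0,0,0,0,0,0.1]
  ]
}}

```text
time: 6.1
tcp_pos: [0.6877, -0.2512, 0.3074]
orientation: [[-0.009, 0.159, 0.987], [0.015, 0.987, -0.158], [-1.0, 0.014, -0.011]]
wrist_force: [-0.8, 1.1, -1.0]
finger_gap: 0.0254
```

```bash
python3 - <<'E'
from h import *
c=snap("wrist","w6");cv2.imwrite(f"pics/w6.png",c["img"]);crop(c,200,60,240,200,3,"w6z")
q=r.sense();print(q["time"],q["tcp_pos"],q["orientation"].round(4),q["wrist_force"],q["finger_gap"])
E
```

```text
6.15 [ 0.68794853 -0.25111591  0.3081559 ] [[-0.0081  0.1583  0.9874]
 [ 0.0149  0.9873 -0.1582]
 [-0.9999  0.0134 -0.0103]] [-0.24245512  0.35155679 -1.12040561] 0.02515483777785433
```

View pics/w6.png

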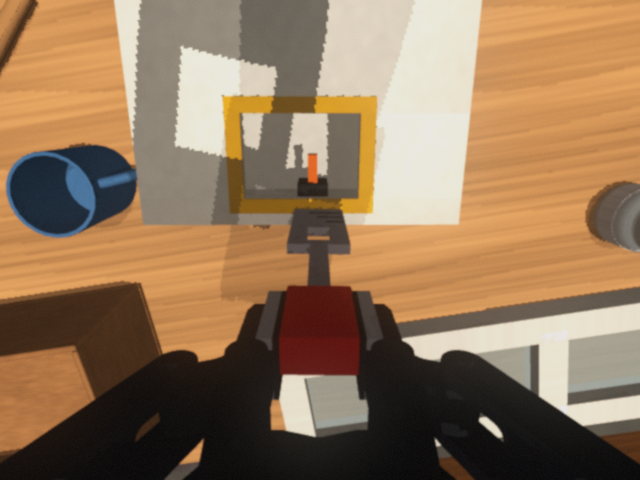

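View pics/w6z.png

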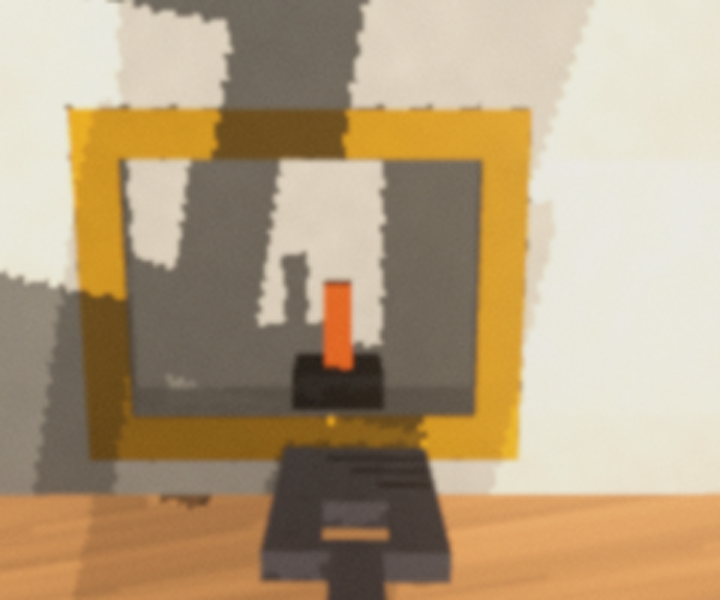

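```bash
python3 - <<'E'
from h import *
w=load("w6");s=load("scene0");d=load("side0")
I=w["img"];H=cv2.cvtColor(I,cv2.COLOR_BGR2HSV)
ym=cv2.inRange(H,(16,150,60),(32,255,255));ym[:, :215]=0;ym[:,390:]=0;ym[:90]=0;ym[225:]=0
cs,h=cv2.findContours(ym,cv2.RETR_CCOMP,cv2.CHAIN_APPROX_NONE)
inner=max([c for c,hh in zip(cs,h[0]) if hh[3]>=0],key=cv2.contourArea)
q=cv2.approxPolyDP(inner,6,True)[:,0];print("inner",q.tolist())
outer=max(cs,key=cv2.contourArea);qo=cv2.approxPolyDP(outer,6,True)[:,0];print("outer",qo.tolist())
def fit(q,z):
    # lines from contour sides in world plane
    return np.array([plane(w,u,v,z)[:2] for u,v in q],np.float32)
P=fit(inner[:,0],.135);R=cv2.minAreaRect(P);print("inner rect",R)
P=fit(outer[:,0],.135);print("outer rect",cv2.minAreaRect(P))
om=cv2.inRange(H,(0,150,120),(14,255,255));om[:140]=0;om[195:]=0;om[:,:295]=0;om[:,330:]=0
p=np.argwhere(om)[:,::-1];print("hook px",p.min(0),p.max(0))
for v in range(p[:,1].min(),p[:,1].max()+1,4):
    us=p[p[:,1]==v,0];print(v,us.min(),us.max(),plane(w,us.mean(),v,.104).round(4))
T=lambda u,v:(200+u/3,60+v/3);S=lambda u,v:(205+u/6,165+v/6);D=lambda u,v:(295+u/6,135+v/6)
for a,b,e in(((120,159),(270,182),(345,155)),((483,159),(362,268),(283,235)),((474,414),(258,310),(178,208)),((131,414),(168,228),(246,124))):
    print(tri((w,*T(*a)),(s,*S(*b)),(d,*D(*e))), plane(w,*T(*a),.135).round(4))
E
```

```text
inner [[239, 114], [359, 112], [358, 197], [245, 199]]
outer [[223, 97], [231, 212], [371, 212], [375, 97]]
inner rect ((0.6429543495178223, -0.2555573880672455), (0.0932316780090332, 0.06752091646194458), 80.735595703125)
outer rect ((0.6429404616355896, -0.25552111864089966), (0.11492878943681717, 0.08898071199655533), 80.70639038085938)
hook px [308 154] [317 183]
154 309 315 [ 0.6453 -0.2467  0.104 ]
158 308 316 [ 0.6486 -0.2473  0.104 ]
162 308 316 [ 0.652  -0.2478  0.104 ]
166 308 316 [ 0.6553 -0.2484  0.104 ]
170 308 316 [ 0.6587 -0.2489  0.104 ]
174 308 316 [ 0.6621 -0.2495  0.104 ]
178 308 317 [ 0.6656 -0.2496  0.104 ]
182 310 317 [ 0.6692 -0.2493  0.104 ]
(array([ 0.60471561, -0.29387177,  0.13305591]), [np.float64(0.0015703739526630202), np.float64(0.0010692563576548656), np.float64(0.0020912226692711188)]) [ 0.604  -0.2949  0.135 ]
(array([ 0.61700369, -0.20640969,  0.1356839 ]), [np.float64(0.0022329562738377974), np.float64(0.0023861563074442263), np.float64(0.003992789376302849)]) [ 0.6184 -0.2046  0.135 ]
(array([ 0.67837368, -0.2157928 ,  0.1353835 ]), [np.float64(0.004353374023670413), np.float64(0.0009002565335654528), np.float64(0.004031053073334207)]) [ 0.6829 -0.2153  0.135 ]
(array([ 0.66644023, -0.30421022,  0.13183668]), [np.float64(0.0031273956128111025), np.float64(0.0027333073935615006), np.float64(0.0010879796768537109)]) [ 0.6681 -0.3059  0.135 ]
```

```bash
python3 - <<'E'
from h import *
w=load("w6");t=np.array([0.68794853,-0.25111591,0.3081559]);O=np.array([[-0.0081,0.1583,0.9874],[0.0149,0.9873,-0.1582],[-0.9999,0.0134,-0.0103]])
T=lambda u,v:(200+u/3,60+v/3)
for nm,p,z in(("platetop",(356,565),.238),("platebot",(354.5,450),.154),("eyebot",(356,540),.204),("handletop",None,0)):
    if p is None: continue
    P=plane(w,*T(*p),z);print(nm,P.round(4),"tool",(O.T@(P-t)).round(4))
for fn in("w4","wrist5"):
  c=load(fn);crop(c,260,190,130,120,6,fn+"z")
E
```

```text
platetop [ 0.6859 -0.2494  0.238 ] tool [ 0.0702  0.0004 -0.0016]
platebot [ 0.6832 -0.2481  0.154 ] tool [ 1.542e-01  1.000e-04 -3.600e-03]
eyebot [ 0.6915 -0.2498  0.204 ] tool [0.1041 0.0005 0.0043]
```

View pics/wrist5z.png

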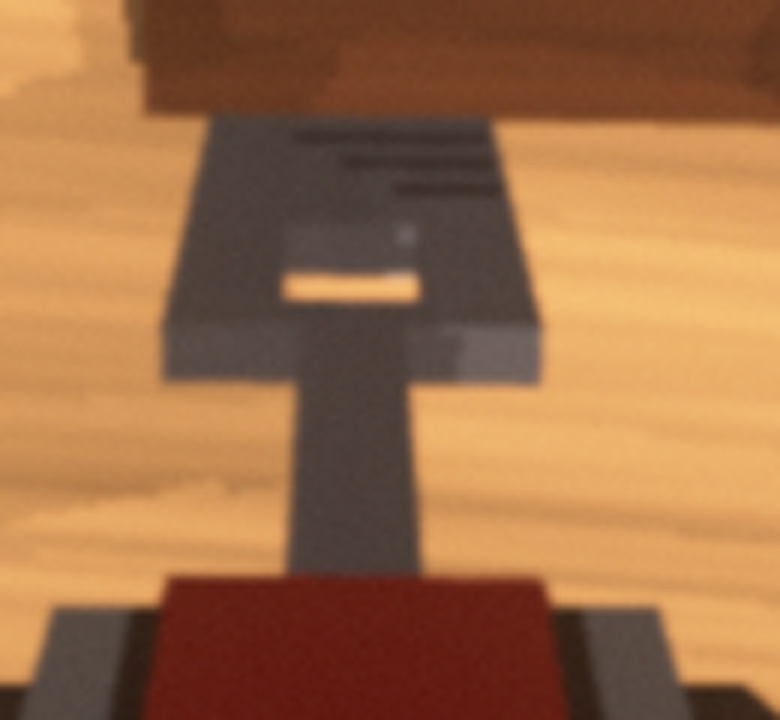

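{"name": "play_rows", "arguments": {
  "commands": [
    [-0.01,-0.013,0,-15,2,5,0.1],
    [0,0,0,-20,2,3,0.1],
    [0,0,0,-15,2,0,0.1],
    [0,0,0,-5,0,0,0.1],
    [0,0,0,0,0,0,0.1]
  ]
}}

```text
time: 6.65
tcp_pos: [0.6315, -0.2381, 0.3165]
orientation: [[0.005, 0.151, 0.989], [0.006, 0.988, -0.151], [-1.0, 0.007, 0.004]]
wrist_force: [-0.0, 0.3, -1.1]
finger_gap: 0.0252
```

```bash
cat > st.py <<'E'
from h import *
def st():
    q=r.sense();t=q["tcp_pos"];O=q["orientation"]
    ex=np.array([.9869,-.1616]);ey=np.array([.1616,.9869]);o=np.array([.6430,-.2555])-.045*ex
    for nm,l in(("bottom",.154),("eye",.078)):
        g=t+O@np.array([l,.0003,-.0012]);print(nm,"cab mm",((g[:2]-o)@ex*1e3).round(1),((g[:2]-o)@ey*1e3).round(1),(g[2]*1e3).round(1))
    print("t",q["time"],"tcp",t.round(4),"toolx",O[:,0].round(4),"yaw",np.degrees(np.arctan2(O[1,1],O[0,1])).round(2),"F",q["wrist_force"].round(2),"M",q["moment"].round(2),q["finger_gap"].round(4))
if __name__=="__main__": st()
E
python3 st.py
```

```text
bottom cab mm 30.2 16.7 162.5
eye cab mm 29.9 16.1 238.5Traceback (most recent call last):
  File "st.py", line 8, in <module>
    if __name__=="__main__": st()
                             ~~^^
  File "st.py", line 7, in st
    print("t",q["time"],"tcp",t.round(4),"toolx",O[:,0].round(4),"yaw",np.degrees(np.arctan2(O[1,1],O[0,1])).round(2),"F",q["wrist_force"].round(2),"M",q["moment"].round(2),q["finger_gap"].round(4))
                                                                                                                                                                             ^^^^^^^^^^^^^^^^^^^^^
AttributeError: 'float' object has no attribute 'round'
```

{"name": "play_rows", "arguments": {
  "commands": [
    [0,0,-0.01,-1,-7,0,0.1],
    [0,0,0,0,0,0,0.1]
  ]
}}

```text
time: 6.85
tcp_pos: [0.6317, -0.2448, 0.3173]
orientation: [[0.006, 0.16, 0.987], [0.006, 0.987, -0.16], [-1.0, 0.007, 0.005]]
wrist_force: [0.8, 0.1, -1.0]
finger_gap: 0.0253
```

```bash
sed -i 's/q\["finger_gap"\].round(4)/round(q["finger_gap"],4)/' st.py
python3 - <<'E'
from st import *
c=snap("wrist","w7");cv2.imwrite(f"pics/w7.png",c["img"]);st()
c=snap("side","d7");crop(c,290,100,130,110,6,"d7z")
E
```

```text
bottom cab mm 31.8 10.6 163.2
eye cab mm 31.4 10.0 239.2
t 6.9 tcp [ 0.6318 -0.2444  0.3172] toolx [ 0.0064  0.0063 -1.    ] yaw 80.8 F [-0.34 -0.36 -1.12] M [-0.02 -0.08 -0.06] 0.0253
```

View pics/w7.png

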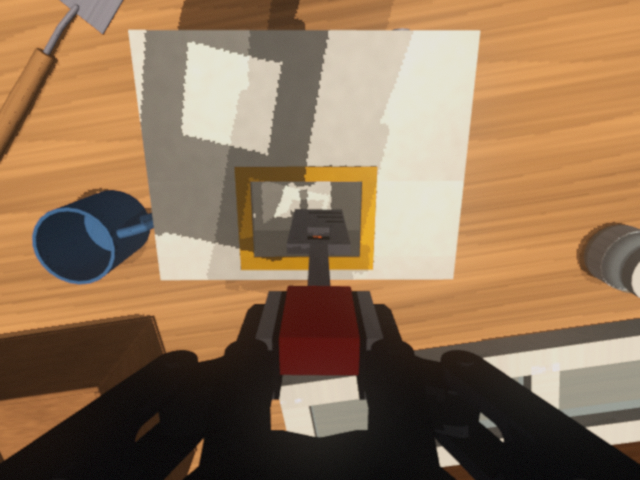

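View pics/d7z.png

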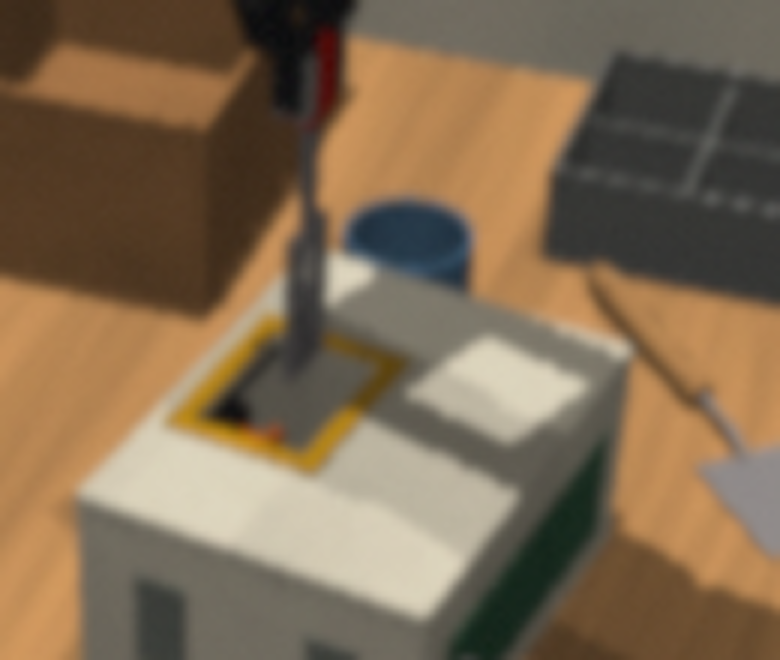

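```bash
python3 - <<'E'
from h import *
w=load("w7")
P=np.array([plane(w,u,v,.133)[:2] for u,v in((129,30),(480,30),(453,279),(162,279))]);print("cab top",P.round(4),"ctr",P.mean(0).round(4))
e=P[2]+P[3]-P[0]-P[1];print("yaw",np.degrees(np.arctan2(e[1],e[0])),np.linalg.norm(P-np.roll(P,1,0),axis=1))
H=cv2.cvtColor(w["img"],cv2.COLOR_BGR2HSV);ym=cv2.inRange(H,(16,150,60),(32,255,255));ym[:,:225]=0;ym[:,390:]=0;ym[:160]=0;ym[275:]=0
p=np.argwhere(ym)[:,::-1].astype(np.float32);h=cv2.convexHull(p)[:,0]
R=cv2.minAreaRect(np.array([plane(w,u,v,.135)[:2] for u,v in h],np.float32));print("yellow outer",R)
crop(w,260,160,120,130,6,"w7z")
E
```

```text
cab top [[ 0.4802 -0.3597]
 [ 0.5211 -0.1041]
 [ 0.7187 -0.1356]
 [ 0.6765 -0.3908]] ctr [ 0.5991 -0.2475]
yaw -9.032772346595952 [0.19882727 0.25890026 0.20009049 0.25858382]
yellow outer ((0.6433303952217102, -0.25545135140419006), (0.11498825997114182, 0.08884663134813309), 80.76363372802734)
```

View pics/w7z.png

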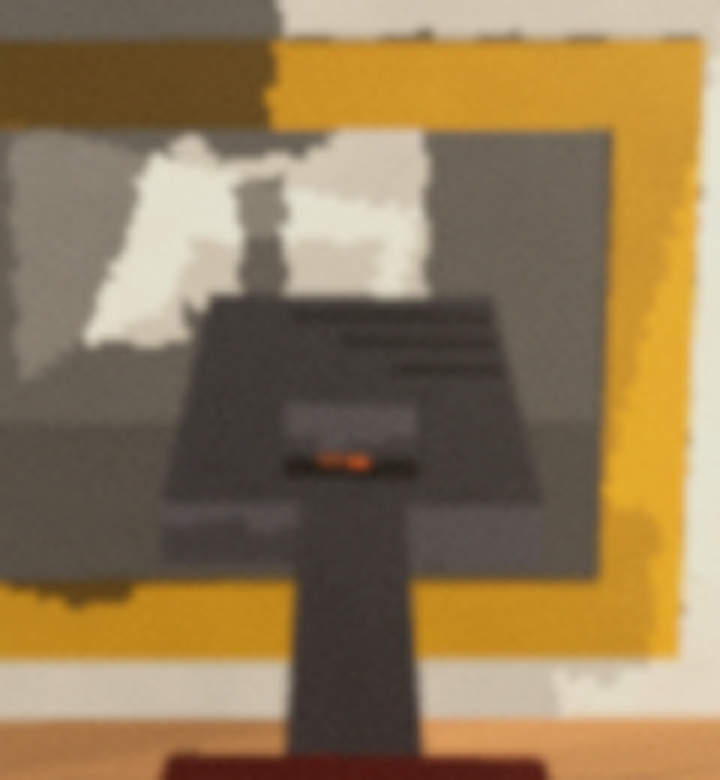

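{"name": "play_rows", "arguments": {
  "commands": [
    [0,0,0,-2,-0.5,-10,0.1],
    [0,0,0,0,0,-12,0.1],
    [0,0,0,0,0,-5,0.1],
    [0,0,0,0,0,0,0.1]
  ]
}}

```text
time: 7.35
tcp_pos: [0.6295, -0.2448, 0.286]
orientation: [[0.004, 0.16, 0.987], [0.007, 0.987, -0.16], [-1.0, 0.008, 0.003]]
wrist_force: [-0.9, 0.2, -0.9]
finger_gap: 0.0254
```

```bash
python3 st.py
```

```text
bottom cab mm 29.2 9.9 132.0
eye cab mm 29.0 9.3 208.0
t 7.35 tcp [ 0.6295 -0.2448  0.286 ] toolx [ 0.0042  0.0074 -1.    ] yaw 80.8 F [-0.92  0.18 -0.94] M [ 0.05  0.05 -0.03] 0.0254
```

Aligned well, and the bottom edge is now at the opening. I'll keep lowering.

{"name": "play_rows", "arguments": {
  "commands": [
    [-0.003,0,0,0,0,-15,0.1],
    [0,0,0,0,0,-12,0.1],
    [0,0,0,0,0,-8,0.1],
    [0,0,0,0,0,0,0.1]
  ]
}}

```text
time: 7.75
tcp_pos: [0.629, -0.2446, 0.2468]
orientation: [[0.003, 0.16, 0.987], [0.005, 0.987, -0.16], [-1.0, 0.005, 0.002]]
wrist_force: [0.1, 0.7, -1.8]
finger_gap: 0.0251
```

```bash
python3 st.py
```

```text
bottom cab mm 28.5 9.6 92.8
eye cab mm 28.4 9.2 168.8
t 7.75 tcp [ 0.629  -0.2446  0.2468] toolx [ 0.0025  0.0048 -1.    ] yaw 80.8 F [ 0.12  0.71 -1.76] M [0.   0.01 0.03] 0.0251
```

{"name": "play_rows", "arguments": {
  "commands": [
    [0,0,0,1,0,-15,0.1],
    [0,0,0,0,0,-12,0.1],
    [0,0,0,0,0,-8,0.1],
    [0,0,0,0,0,0,0.1]
  ]
}}

```text
time: 8.15
tcp_pos: [0.6301, -0.2445, 0.2085]
orientation: [[0.003, 0.16, 0.987], [0.005, 0.987, -0.16], [-1.0, 0.005, 0.002]]
wrist_force: [-0.9, 0.1, -1.6]
finger_gap: 0.0252
```

```bash
python3 st.py
```

```text
bottom cab mm 29.6 9.8 54.5
eye cab mm 29.4 9.4 130.5
t 8.15 tcp [ 0.6301 -0.2445  0.2085] toolx [ 0.0025  0.0048 -1.    ] yaw 80.8 F [-0.86  0.06 -1.55] M [0.05 0.02 0.02] 0.0252
```

{"name": "play_rows", "arguments": {
  "commands": [
    [0,0,0,0,0,-8,0.1],
    [0,0,0,0,0,-3,0.1],
    [0,0,0,0,0,0,0.1]
  ]
}}

```text
time: 8.45
tcp_pos: [0.6304, -0.2447, 0.1969]
orientation: [[0.003, 0.16, 0.987], [0.005, 0.987, -0.16], [-1.0, 0.005, 0.002]]
wrist_force: [0.4, -0.2, -0.7]
finger_gap: 0.0252
```

```bash
python3 - <<'E'
from st import *
st()
for n in("wrist","scene","side"):
    c=snap(n,n+"8");
    if n=="wrist":crop(c,240,130,160,160,5,"w8")
    if n=="scene":crop(c,205,130,120,120,5,"s8")
    if n=="side":crop(c,290,110,120,120,5,"d8")
E
```

```text
bottom cab mm 30.0 9.7 42.9
eye cab mm 29.8 9.3 118.9
t 8.45 tcp [ 0.6304 -0.2447  0.1969] toolx [ 0.0031  0.0046 -1.    ] yaw 80.8 F [ 0.41 -0.22 -0.68] M [ 0.01 -0.    0.  ] 0.0252
```

View pics/w8.png

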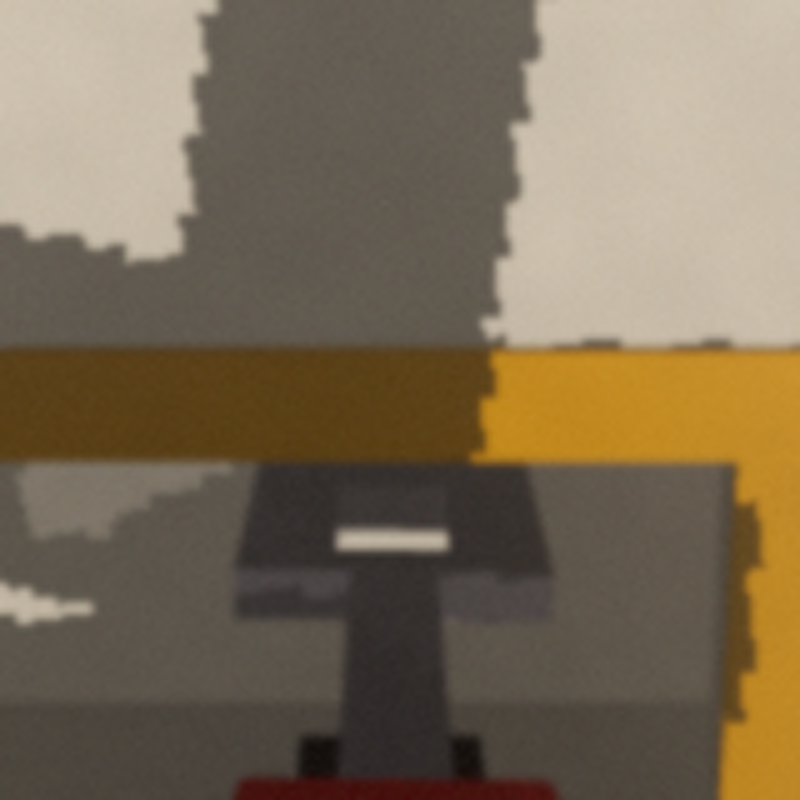

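View pics/d8.png

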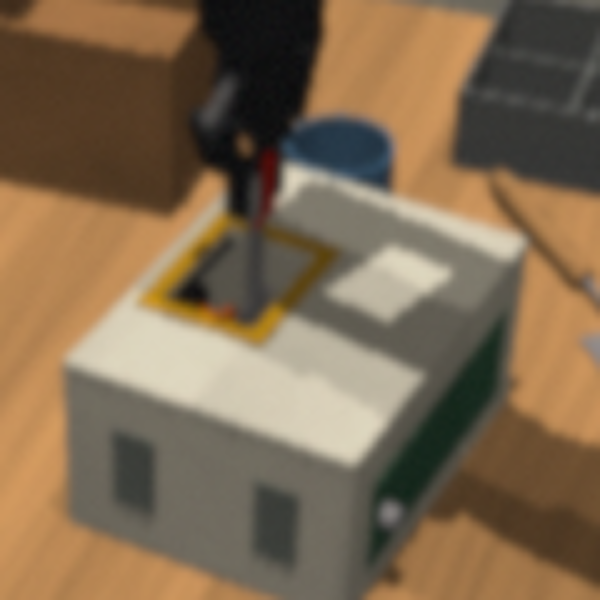

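{"name": "play_rows", "arguments": {
  "commands": [
    [0,0,0,5,-0.8,0,0.1],
    [0,0,0,3,-0.5,0,0.1],
    [0,0,0,0,0,0,0.1]
  ]
}}

```text
time: 8.9
tcp_pos: [0.64, -0.2465, 0.1987]
orientation: [[0.006, 0.16, 0.987], [0.003, 0.987, -0.16], [-1.0, 0.004, 0.005]]
wrist_force: [-1.2, -0.2, -1.7]
finger_gap: 0.0252
```

```bash
python3 st.py
```

```text
bottom cab mm 40.2 9.4 44.7
eye cab mm 39.8 9.1 120.7
t 8.9 tcp [ 0.64   -0.2465  0.1987] toolx [ 0.0059  0.0035 -1.    ] yaw 80.8 F [-1.23 -0.22 -1.67] M [-0.02 -0.04  0.05] 0.0252
```

{"name": "play_rows", "arguments": {
  "commands": [
    [0,0,0,2,-0.3,-2,0.1],
    [0,0,0,2,-0.3,0,0.1],
    [0,0,0,0,0,0,0.1]
  ]
}}

```text
time: 9.2
tcp_pos: [0.6447, -0.2471, 0.1967]
orientation: [[0.006, 0.16, 0.987], [0.003, 0.987, -0.16], [-1.0, 0.004, 0.006]]
wrist_force: [0.1, 0.4, -1.1]
finger_gap: 0.0255
```

```bash
python3 st.py
```

```text
bottom cab mm 45.0 9.5 42.7
eye cab mm 44.5 9.2 118.7
t 9.2 tcp [ 0.6447 -0.2471  0.1967] toolx [ 0.0063  0.0034 -1.    ] yaw 80.81 F [ 0.11  0.43 -1.05] M [-0.   -0.02  0.07] 0.0255
```

{"name": "play_rows", "arguments": {
  "commands": [
    [0,0,0,3,-0.5,0,0.1],
    [0,0,0,3,-0.5,-0.5,0.1],
    [0,0,0,0,0,0,0.1]
  ]
}}

```text
time: 9.5
tcp_pos: [0.6511, -0.2482, 0.1961]
orientation: [[0.006, 0.16, 0.987], [0.003, 0.987, -0.16], [-1.0, 0.004, 0.005]]
wrist_force: [0.4, -0.7, -1.7]
finger_gap: 0.0252
```

```bash
python3 st.py
```

```text
bottom cab mm 51.5 9.5 42.1
eye cab mm 51.1 9.2 118.1
t 9.5 tcp [ 0.6511 -0.2482  0.1961] toolx [ 0.0061  0.0034 -1.    ] yaw 80.81 F [ 0.41 -0.73 -1.73] M [-0.03  0.02 -0.03] 0.0252
```

{"name": "play_rows", "arguments": {
  "commands": [
    [0,0,0,3,-0.5,0,0.1],
    [0,0,0,3,-0.5,0,0.1],
    [0,0,0,2,-0.3,0,0.1],
    [0,0,0,0,0,0,0.1]
  ]
}}

```text
time: 9.9
tcp_pos: [0.6599, -0.2496, 0.1961]
orientation: [[0.006, 0.16, 0.987], [0.003, 0.987, -0.16], [-1.0, 0.004, 0.005]]
wrist_force: [0.4, -0.1, -1.4]
finger_gap: 0.0249
```

```bash
python3 - <<'E'
from st import *
st();c=snap("wrist","w9");crop(c,240,130,160,160,5,"w9")
E
```

```text
bottom cab mm 60.4 9.5 42.1
eye cab mm 60.0 9.1 118.0
t 9.9 tcp [ 0.6599 -0.2496  0.1961] toolx [ 0.0061  0.0034 -1.    ] yaw 80.8 F [ 0.41 -0.07 -1.4 ] M [-0.03 -0.01  0.08] 0.0249
```

View pics/w9.png

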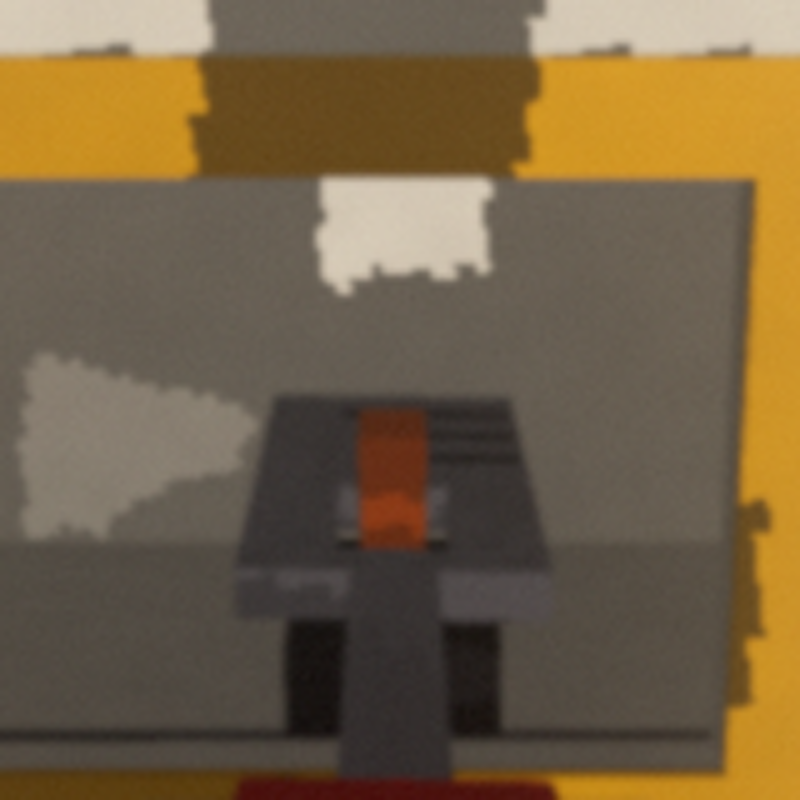

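The picture shows the orange hook (crop 360–430) passing centrally through the eye (crop 338–447), with no contact force. Next I'll lower it onto the hook.

{"name": "play_rows", "arguments": {
  "commands": [
    [0,0,0,0,0,-4,0.1],
    [0,0,0,0,0,-3,0.1],
    [0,0,0,0,0,0,0.1]
  ]
}}

```text
time: 10.25
tcp_pos: [0.6595, -0.2495, 0.1883]
orientation: [[0.006, 0.16, 0.987], [0.004, 0.987, -0.16], [-1.0, 0.004, 0.005]]
wrist_force: [0.1, -0.8, -0.5]
finger_gap: 0.0248
```

```bash
python3 st.py
```

```text
bottom cab mm 59.9 9.5 34.3
eye cab mm 59.5 9.2 110.3
t 10.25 tcp [ 0.6595 -0.2495  0.1883] toolx [ 0.0056  0.0036 -1.    ] yaw 80.8 F [ 0.14 -0.8  -0.47] M [ 0.03  0.03 -0.06] 0.0248
```

{"name": "play_rows", "arguments": {
  "commands": [
    [0,0,0,0,0,-2,0.1],
    [0,0,0,0,0,-1.5,0.1],
    [0,0,0,0,0,0,0.1]
  ]
}}

```text
time: 10.55
tcp_pos: [0.6592, -0.2495, 0.1842]
orientation: [[0.005, 0.16, 0.987], [0.004, 0.987, -0.16], [-1.0, 0.005, 0.004]]
wrist_force: [0.1, -0.2, -1.2]
finger_gap: 0.0252
```

```bash
python3 st.py
```

```text
bottom cab mm 59.5 9.5 30.2
eye cab mm 59.2 9.2 106.2
t 10.55 tcp [ 0.6592 -0.2495  0.1842] toolx [ 0.005   0.0038 -1.    ] yaw 80.8 F [ 0.12 -0.19 -1.21] M [ 0.03 -0.03 -0.04] 0.0252
```

{"name": "play_rows", "arguments": {
  "commands": [
    [0,0,0,0,0,-1,0.1],
    [0,0,0,0,0,-1,0.1],
    [0,0,0,0,0,0,0.1]
  ]
}}

```text
time: 10.85
tcp_pos: [0.6593, -0.2495, 0.1821]
orientation: [[0.005, 0.16, 0.987], [0.004, 0.987, -0.16], [-1.0, 0.005, 0.005]]
wrist_force: [0.8, -0.4, -2.1]
finger_gap: 0.0251
```

```bash
python3 st.py
```

```text
bottom cab mm 59.6 9.5 28.1
eye cab mm 59.2 9.2 104.1
t 10.85 tcp [ 0.6593 -0.2495  0.1821] toolx [ 0.0052  0.0037 -1.    ] yaw 80.8 F [ 0.81 -0.4  -2.1 ] M [ 0.01  0.02 -0.02] 0.0251
```

{"name": "play_rows", "arguments": {
  "commands": [
    [0,0,0,0,0,-1,0.1],
    [0,0,0,0,0,0,0.1]
  ]
}}

```text
time: 11.05
tcp_pos: [0.6597, -0.2497, 0.182]
orientation: [[0.006, 0.16, 0.987], [0.003, 0.987, -0.16], [-1.0, 0.004, 0.006]]
wrist_force: [0.2, 0.4, -1.4]
finger_gap: 0.0251
```

{"name": "play_rows", "arguments": {
  "commands": [
    [0,0,0,0,0,-1,0.1],
    [0,0,0,0,0,0,0.1]
  ]
}}

```text
time: 11.25
tcp_pos: [0.66, -0.2498, 0.1817]
orientation: [[0.007, 0.16, 0.987], [0.003, 0.987, -0.16], [-1.0, 0.004, 0.007]]
wrist_force: [-0.5, -1.0, -1.4]
finger_gap: 0.0253
```

```bash
python3 st.py
```

```text
bottom cab mm 60.7 9.3 27.7
eye cab mm 60.2 9.0 103.7
t 11.25 tcp [ 0.66   -0.2498  0.1817] toolx [ 0.0074  0.0029 -1.    ] yaw 80.8 F [-0.47 -1.   -1.41] M [ 0.03  0.04 -0.01] 0.0253
```

{"name": "play_rows", "arguments": {
  "commands": [
    [0,0,0,0,0,-2,0.1],
    [0,0,0,0,0,0,0.1]
  ]
}}

```text
time: 11.45
tcp_pos: [0.6602, -0.2498, 0.1801]
orientation: [[0.008, 0.16, 0.987], [0.003, 0.987, -0.16], [-1.0, 0.004, 0.007]]
wrist_force: [-0.7, -0.0, -0.5]
finger_gap: 0.0256
```

```bash
python3 st.py
```

```text
bottom cab mm 61.0 9.3 26.1
eye cab mm 60.4 9.0 102.1
t 11.45 tcp [ 0.6602 -0.2498  0.1801] toolx [ 0.008   0.0027 -1.    ] yaw 80.8 F [-0.74 -0.04 -0.5 ] M [-0.04  0.04  0.04] 0.0256
```

{"name": "play_rows", "arguments": {
  "commands": [
    [0,0,0,0,0,-1.5,0.1],
    [0,0,0,0,0,0,0.1]
  ]
}}

```text
time: 11.65
tcp_pos: [0.6604, -0.2498, 0.1788]
orientation: [[0.008, 0.16, 0.987], [0.003, 0.987, -0.16], [-1.0, 0.004, 0.008]]
wrist_force: [-1.1, 0.8, 0.8]
finger_gap: 0.025
```

{"name": "play_rows", "arguments": {
  "commands": [
    [0,0,0,0,0,-1.5,0.1],
    [0,0,0,0,0,0,0.1]
  ]
}}

```text
time: 11.85
tcp_pos: [0.6604, -0.2499, 0.1774]
orientation: [[0.008, 0.16, 0.987], [0.003, 0.987, -0.16], [-1.0, 0.004, 0.008]]
wrist_force: [-0.8, 0.3, 0.2]
finger_gap: 0.0254
```

```bash
python3 st.py
```

```text
bottom cab mm 61.3 9.3 23.4
eye cab mm 60.7 9.0 99.4
t 11.85 tcp [ 0.6604 -0.2499  0.1774] toolx [ 0.0084  0.0026 -1.    ] yaw 80.8 F [-0.85  0.34  0.2 ] M [0.06 0.21 0.06] 0.0254
```

```bash
python3 - <<'E'
from st import *
c=snap("wrist","w10");cv2.imwrite("pics/w10f.png",c["img"]);crop(c,220,140,200,240,3,"w10");c=snap("side","d10");crop(c,290,110,120,120,5,"d10");c=snap("scene","s10");crop(c,205,130,120,120,5,"s10");st()
E
```

```text
bottom cab mm 61.2 9.3 23.4
eye cab mm 60.7 9.0 99.4
t 12.0 tcp [ 0.6604 -0.2499  0.1774] toolx [ 0.0084  0.0026 -1.    ] yaw 80.8 F [-0.38  0.17  1.5 ] M [0.07 0.16 0.03] 0.025
```

View pics/w10.png

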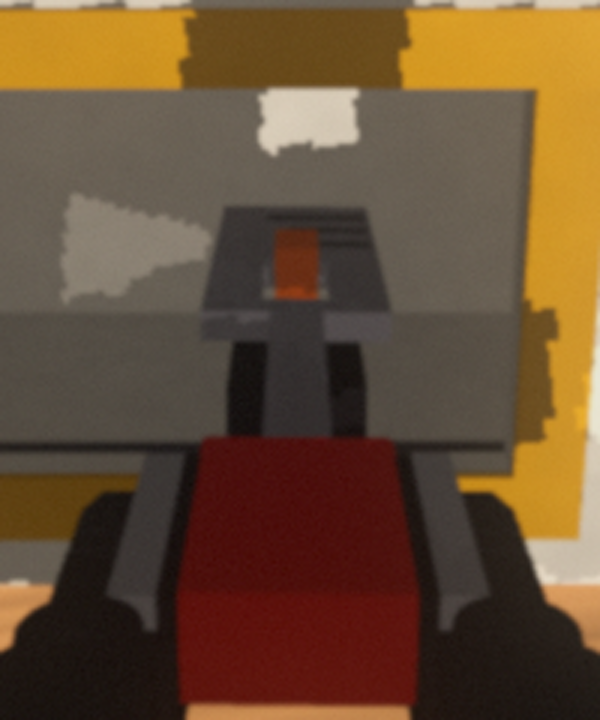

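View pics/s10.png

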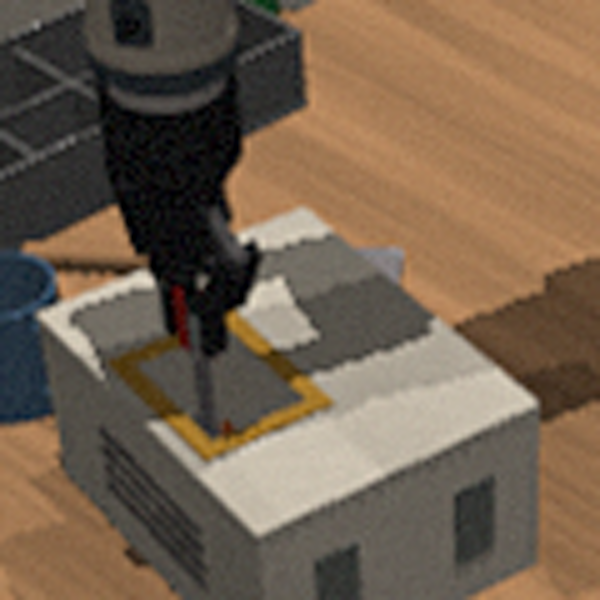

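{"name": "play_rows", "arguments": {
  "commands": [
    [0,0,0,0,0,-1.5,0.1],
    [0,0,0,0,0,0,0.1]
  ]
}}

```text
time: 12.2
tcp_pos: [0.6604, -0.2499, 0.176]
orientation: [[0.008, 0.16, 0.987], [0.003, 0.987, -0.16], [-1.0, 0.004, 0.008]]
wrist_force: [0.1, -0.3, -0.1]
finger_gap: 0.0251
```

{"name": "play_rows", "arguments": {
  "commands": [
    [0,0,0,0,0,-1.5,0.1],
    [0,0,0,0,0,0,0.1]
  ]
}}

```text
time: 12.4
tcp_pos: [0.6604, -0.2499, 0.1745]
orientation: [[0.009, 0.16, 0.987], [0.003, 0.987, -0.16], [-1.0, 0.004, 0.008]]
wrist_force: [-1.0, -0.0, 1.4]
finger_gap: 0.0252
```

```bash
python3 st.py
```

```text
bottom cab mm 61.3 9.3 20.5
eye cab mm 60.7 9.0 96.5
t 12.4 tcp [ 0.6604 -0.2499  0.1745] toolx [ 0.0086  0.0025 -1.    ] yaw 80.8 F [-1.02 -0.04  1.41] M [ 0.16  0.17 -0.02] 0.0252
```

```bash
python3 - <<'E'
from st import *
snap("wrist","w11")
for n in("w4","wrist5","w8" if 0 else "wrist8","w9","w10","w11"):
    c=load(n);I=c["img"].astype(int);m=((I[:,:,2]>2*I[:,:,1])&(I[:,:,2]>50));m[:270]=0;m[390:]=0;m[:,:265]=0;m[:,370:]=0
    rows=np.where(m[:,300:340].mean(1)>.5)[0];r0,r1=rows.min(),rows.max()
    w0=np.where(m[r0+4])[0];w1=np.where(m[r1-3])[0];print(n,r0,r1,w0.min(),w0.max(),w1.min(),w1.max(), w1.max()-w1.min())
st()
E
```

```text
w4 286 374 287 350 279 359 80
wrist5 286 374 287 350 279 359 80
wrist8 286 374 287 351 280 358 78
w9 286 374 287 350 280 358 78
w10 286 374 287 351 279 358 79
w11 286 374 286 351 279 358 79
bottom cab mm 61.3 9.3 20.4
eye cab mm 60.7 9.0 96.4
t 12.45 tcp [ 0.6604 -0.2499  0.1744] toolx [ 0.0085  0.0026 -1.    ] yaw 80.8 F [-0.62 -1.25  2.49] M [0.08 0.21 0.  ] 0.025
```

{"name": "play_rows", "arguments": {
  "commands": [
    [0,0,0,0,0,-1,0.1],
    [0,0,0,0,0,0,0.1]
  ]
}}

```text
time: 12.65
tcp_pos: [0.6606, -0.2499, 0.1739]
orientation: [[0.009, 0.16, 0.987], [0.002, 0.987, -0.16], [-1.0, 0.004, 0.008]]
wrist_force: [-2.5, -0.3, 3.9]
finger_gap: 0.0256
```

```bash
python3 st.py
```

```text
bottom cab mm 61.5 9.3 19.9
eye cab mm 60.9 9.0 95.9
t 12.65 tcp [ 0.6606 -0.2499  0.1739] toolx [ 0.0088  0.0025 -1.    ] yaw 80.8 F [-2.48 -0.33  3.88] M [0.18 0.41 0.01] 0.0256
```

{"name": "play_rows", "arguments": {
  "commands": [
    [0,0,0,0,0,-1,0.1],
    [0,0,0,0,0,0,0.1]
  ]
}}

```text
time: 12.85
tcp_pos: [0.6606, -0.2499, 0.1739]
orientation: [[0.009, 0.16, 0.987], [0.002, 0.987, -0.16], [-1.0, 0.004, 0.009]]
wrist_force: [-2.3, 1.4, 2.3]
finger_gap: 0.0255
```

```bash
python3 st.py
```

```text
bottom cab mm 61.6 9.2 19.9
eye cab mm 61.0 8.9 95.9
t 12.85 tcp [ 0.6606 -0.2499  0.1739] toolx [ 0.0091  0.0024 -1.    ] yaw 80.8 F [-2.25  1.37  2.31] M [ 0.17  0.48 -0.03] 0.0255
```

{"name": "play_rows", "arguments": {
  "commands": [
    [0,0,0,0,0,-2,0.1],
    [0,0,0,0,0,0,0.1]
  ]
}}

```text
time: 13.05
tcp_pos: [0.661, -0.25, 0.1739]
orientation: [[0.01, 0.16, 0.987], [0.002, 0.987, -0.16], [-1.0, 0.004, 0.01]]
wrist_force: [-1.1, -0.1, 1.1]
finger_gap: 0.0252
```

```bash
python3 st.py
```

```text
bottom cab mm 62.2 9.1 19.9
eye cab mm 61.5 8.9 95.9
t 13.05 tcp [ 0.661  -0.25    0.1739] toolx [ 0.0103  0.002  -0.9999] yaw 80.8 F [-1.1  -0.08  1.13] M [0.1  0.34 0.01] 0.0252
```

{"name": "play_rows", "arguments": {
  "commands": [
    [0,0,0,0,0,-2.5,0.1]
  ]
}}

```text
time: 13.15
tcp_pos: [0.6619, -0.2503, 0.1733]
orientation: [[0.013, 0.16, 0.987], [0.001, 0.987, -0.16], [-1.0, 0.003, 0.012]]
wrist_force: [-4.1, 1.6, 21.4]
finger_gap: 0.0254
```

{"name": "play_rows", "arguments": {
  "commands": [
    [0,0,0,0,0,0,0.1],
    [0,0,0,0,0,0,0.1]
  ]
}}

```text
time: 13.35
tcp_pos: [0.662, -0.2504, 0.174]
orientation: [[0.013, 0.16, 0.987], [0.001, 0.987, -0.16], [-1.0, 0.003, 0.013]]
wrist_force: [-1.1, -0.1, 1.9]
finger_gap: 0.0251
```

```bash
python3 - <<'E'
from st import *
st();c=snap("wrist","w12");crop(c,220,140,200,240,3,"w12")
E
```

```text
bottom cab mm 63.8 8.9 20.0
eye cab mm 62.8 8.6 96.0
t 13.35 tcp [ 0.662  -0.2504  0.174 ] toolx [ 1.330e-02  8.000e-04 -9.999e-01] yaw 80.8 F [-1.06 -0.11  1.9 ] M [ 0.09  0.1  -0.04] 0.0251
```

View pics/w12.png

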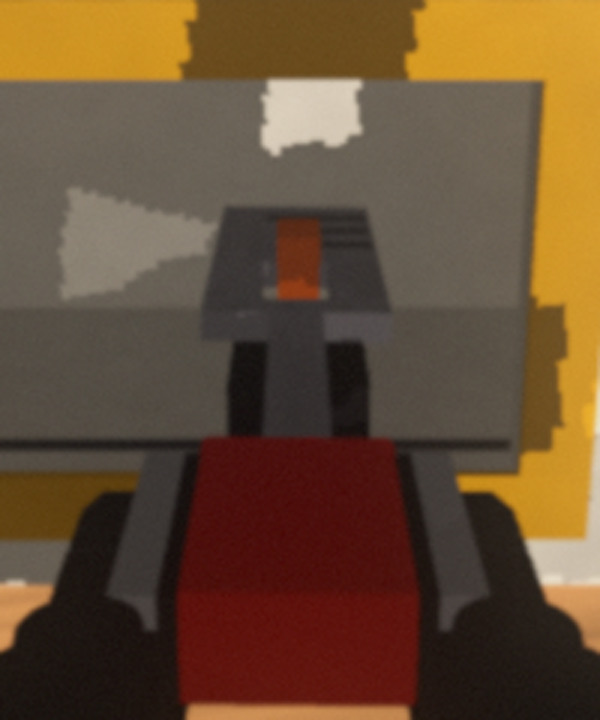

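{"name": "play_rows", "arguments": {
  "commands": [
    [0.002,0.008,0,-2,0.3,1,0.1],
    [0,0,0,0,0,0,0.1]
  ]
}}

```text
time: 13.6
tcp_pos: [0.6598, -0.2501, 0.1738]
orientation: [[0.004, 0.16, 0.987], [0.003, 0.987, -0.16], [-1.0, 0.004, 0.004]]
wrist_force: [-0.3, 0.6, 4.7]
finger_gap: 0.0251
```

```bash
python3 st.py
```

```text
bottom cab mm 60.0 9.0 19.8
eye cab mm 59.7 8.7 95.8
t 13.6 tcp [ 0.6598 -0.2501  0.1738] toolx [ 0.0041  0.0032 -1.    ] yaw 80.8 F [-0.29  0.58  4.69] M [ 0.11  0.17 -0.06] 0.0251
```

{"name": "play_rows", "arguments": {
  "commands": [
    [0,0,0,0,0,0,0.33],
    [0,0,0,0,0,0,0.36],
    [0,0,0,0,0,0,0.4],
    [0,0,0,0,0,0,0.5],
    [0,0,0,0,0,0,0.6]
  ]
}}

```text
time: 14.1
tcp_pos: [0.6593, -0.2499, 0.1723]
orientation: [[0.003, 0.16, 0.987], [0.004, 0.987, -0.16], [-1.0, 0.004, 0.002]]
wrist_force: [0.8, 0.5, -0.2]
finger_gap: 0.0512
```

{"name": "play_rows", "arguments": {
  "commands": [
    [0,0,0,0,0,0,0.7],
    [0,0,0,0,0,0,0.8],
    [0,0,0,0,0,0,0.8]
  ]
}}

```text
time: 14.4
tcp_pos: [0.6594, -0.2499, 0.1723]
orientation: [[0.003, 0.16, 0.987], [0.004, 0.987, -0.16], [-1.0, 0.004, 0.002]]
wrist_force: [0.3, -0.3, 0.1]
finger_gap: 0.0681
```

```bash
python3 - <<'E'
from st import *
st();c=snap("wrist","w13");cv2.imwrite("pics/w13.png",c["img"])
E
```

```text
bottom cab mm 59.4 9.1 18.3
eye cab mm 59.2 8.8 94.3
t 14.4 tcp [ 0.6594 -0.2499  0.1723] toolx [ 0.0026  0.0038 -1.    ] yaw 80.8 F [ 0.35 -0.26  0.1 ] M [-0.03  0.01 -0.02] 0.0681
```

View pics/w13.png

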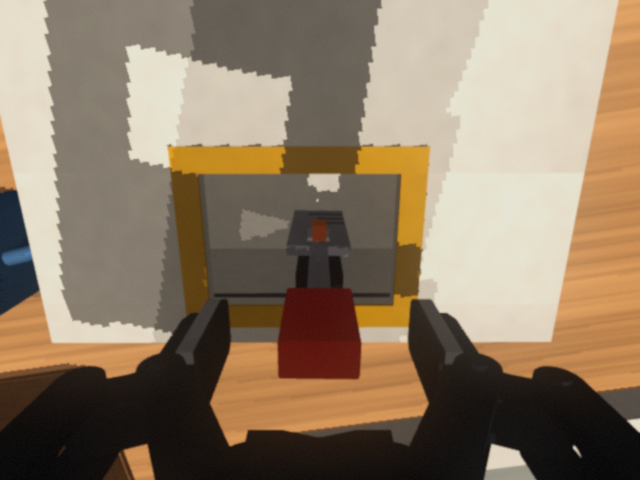

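{"name": "play_rows", "arguments": {
  "commands": [
    [0,0,0,0,0,8,0.8],
    [0,0,0,0,0,15,0.8],
    [0,0,0,0,0,20,0.8],
    [0,0,0,0,0,25,0.8],
    [0,0,0,0,0,25,0.8]
  ]
}}

```text
time: 14.95
tcp_pos: [0.6574, -0.2492, 0.2682]
orientation: [[-0.003, 0.16, 0.987], [0.006, 0.987, -0.16], [-1.0, 0.005, -0.004]]
wrist_force: [0.6, 0.6, -0.5]
finger_gap: 0.0684
```

{"name": "play_rows", "arguments": {
  "commands": [
    [0,0,0,0,0,25,0.8],
    [0,0,0,-10,0,20,0.8],
    [0,0,0,0,0,0,0.8],
    [0,0,0,0,0,0,0.8]
  ]
}}

```text
time: 15.35
tcp_pos: [0.6495, -0.25, 0.3252]
orientation: [[0.009, 0.16, 0.987], [0.001, 0.987, -0.16], [-1.0, 0.003, 0.009]]
wrist_force: [-0.3, -0.2, -0.7]
finger_gap: 0.0683
```

```bash
python3 - <<'E'
from st import *
st();W=snap("wrist","w14");crop(W,200,90,240,240,3,"w14");s=snap("scene","s14");crop(s,205,120,120,120,5,"s14");d=snap("side","d14");crop(d,290,110,120,120,5,"d14")
E
```

```text
bottom cab mm 50.7 7.2 171.2
eye cab mm 50.0 7.0 247.2
t 15.35 tcp [ 0.6495 -0.25    0.3252] toolx [ 0.0093  0.0011 -1.    ] yaw 80.8 F [-0.25 -0.17 -0.68] M [-0.05  0.04  0.01] 0.0683
```

View pics/w14.png

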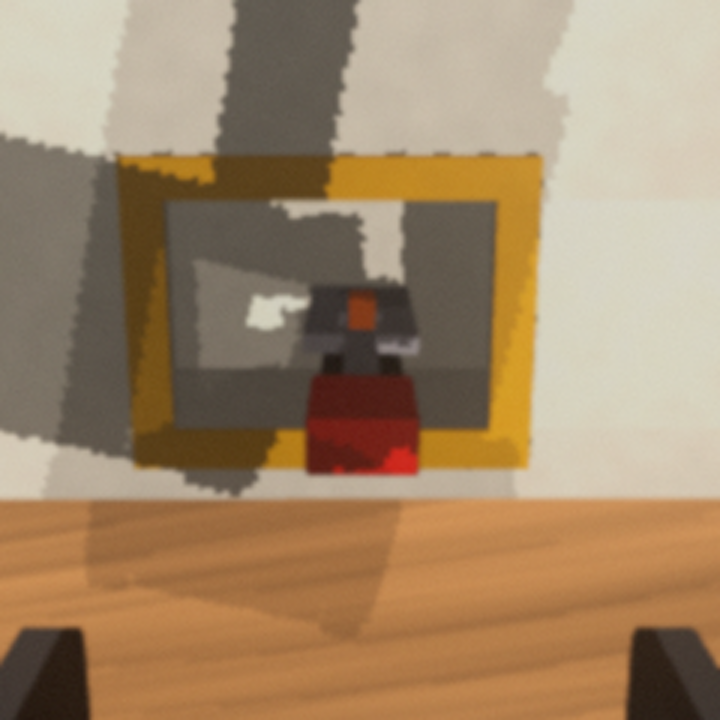

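View pics/s14.png

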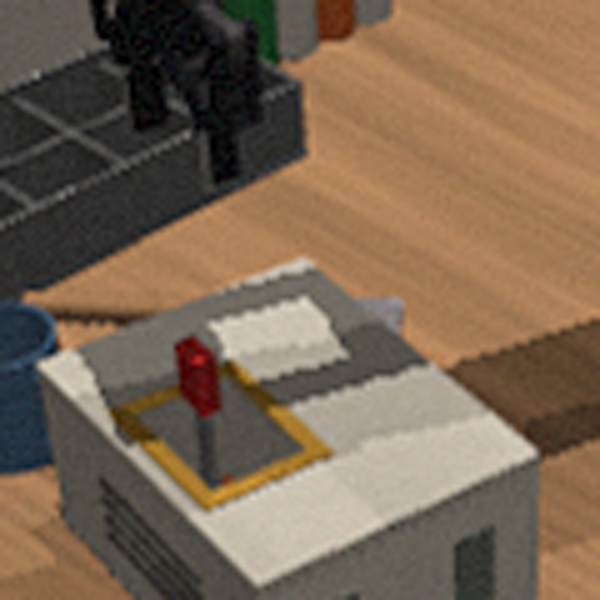

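View pics/d14.png

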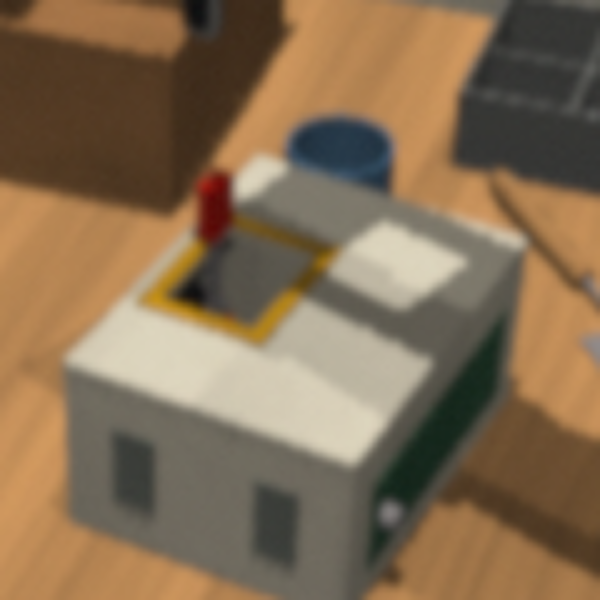

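```bash
python3 - <<'E'
from st import *
W=load("w14");s=load("s14");d=load("d14")
def cen(c,x,y,w,h):
    I=c["img"][y:y+h,x:x+w].astype(int);m=(I[:,:,2]>2.2*I[:,:,1])&(I[:,:,2]>70);q=np.argwhere(m);return (q[:,1].mean()+x,q[:,0].mean()+y)
# top-front etc: whole-handle centroid in scene/side
S=cen(s,235,180,20,35);D=cen(d,325,140,18,22);print(S,D,tri((s,*S),(d,*D)))
# handle top face in wrist: crop v 420-472,u 306-418
p=(200+362/3,90+446/3);
for z in(.200,.208):print(z,plane(W,*p,z).round(4))
a=plane(W,200+306/3,90+472/3,.208);b=plane(W,200+418/3,90+472/3,.208);print("width at .208",np.linalg.norm(a-b))
ex=np.array([.9869,-.1616]);ey=np.array([.1616,.9869]);o=np.array([.6430,-.2555])-.045*ex
g=plane(W,*p,.208)[:2]-o;print("cab",g@ex,g@ey)
E
```

```text
(np.float64(244.3409090909091), np.float64(194.51136363636363)) (np.float64(332.32394366197184), np.float64(150.77464788732394)) (array([ 0.65969752, -0.24570414,  0.19075017]), [np.float64(0.0009422272092041617), np.float64(0.0009422272092042017)])
0.2 [ 0.6615 -0.2496  0.2   ]
0.208 [ 0.6589 -0.2492  0.208 ]
width at .208 0.025702987991850865
cab 0.05967535208110662 0.008771843058542053
```

```bash
python3 - <<'E'
from cell import close_job
print(close_job())
E
```

```text
the job is handed in; nothing more can be done
None
```

The red gauge is hanging by its eye on the orange hook, released and upright, and I handed the job in at about 15.5 s. Handing in gives no verdict, so what follows is my own checks.

- **Route:** I gripped the red gauge by its handle, lifted it out of the stand and lowered it through the opening near cabinet x 30, y 9 mm. I then drew it over the hook's turned-up end. No lateral contact force showed on the way in.
- **Finding the hook:** I located it mainly with the wrist camera, at about y +9 mm. Touch only confirmed it: the free pass over the turned-up end, then the contact on lowering.
- **Pushing down:** The hook stopped moving with the eye at about 96 mm, which matches the full 8 mm drop. My last confirming push read about 21 N at the wrist for one 0.1 s reading. That is under the 25 N limit but harder than I meant, and I did not repeat it.
- **Last checks after backing away:** The gauge hung at cabinet x about 60, y about 9 mm. Its handle height from two views puts the eye at about 96 mm, once corrected for the offset I saw at the start. The gripper was clear.
- **What disagreed:**
  - The wrist force while the hook slid read only about 3–4 N above the baseline, against the stated 6 N. The gauge did not slip in the fingers.
  - The first outside-camera estimate of the cabinet was about 5 mm off in y from the wrist camera. I used the wrist camera's value.

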